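# Knock a cast specimen block out of its mould

## Robot

A 6-joint arm with a two-finger parallel gripper is mounted at the origin on a cart in front of the work surface, level with it; the furniture and walls round the work are solid. World frame = base frame: x ahead of the robot, y to its left, z up, the work surface at z = 0. Lengths are in mm, angles in rad, forces in N, time in s.
With the tool pointing down it reaches from about 300 to 875 mm from the base axis. Payload 6.4 kg.
Tool frame: the origin (TCP) lies at the very end of the fingers, on their centre line; the grasp point (between the pads) lies 19 mm behind it; x points along the fingers, z is the direction in which the jaws open and shut, and the axes are right-handed (so a half turn about x gives the same grasp; the last joint's range is limited). The gripper opens to 85 mm and grips with 20 to 120 N. Pads are 22 mm wide; open, the fingers measure 114 mm over their backs; the gripper's body (76 mm by 85 mm) begins 54 mm behind the grasp point. The pads swing forward as they close: fully open they stand 13 mm farther back than shut.
Start: joints at [0.895, 0.181, 1.607, -0, 1.354, -0.206], TCP at [260.299, 512.724, 231.288] pointing down, gripper open.
Joint ranges: [-2.99, 2.99], [-0.89, 2.07], [0.3, 2.58], [-1.14, 4.28], [0, 2.63], [-3.12, 3.12]. Speed limits (rad/s): [2.57, 2.57, 3.01, 3.14, 3.14, 3.14].

## Interface

Orientations are given as a unit quaternion [w, x, y, z].
In Python, from rig import ctrl gives the robot as it stands.
- The arm moves only by the tool apply_moves, never from a script. Its argument "steps" is a list of rows, each a list of 3 entries, a list of its own where there are three numbers: the turn, a rotation vector about the tool's x, y, z in degrees, then the shift along the tool's x, y, z in mm, then the finger opening in mm, from 0 to 85.4. A call has 1 to 12 rows; each row is the pose to reach, as a shift and turn from the pose measured when the call began, along the tool's axes at that moment; what a row does not reach only later rows make up. A row lasts 1/12 s, in which the tool goes at most 41.7 mm and 7.16 degrees, less where a joint would pass 70% of its speed; a pose out of reach is approached as far as the arm can. A call with a gripper value outside its range is refused whole. The fingers move at their own pace and stop on an object; "force" is the grip in N (left out, the last holds). Time passes only in rows, so rows that repeat a pose let the fingers close. It gives the time, the measured TCP pose, the force and the opening at its end, in the units of the state.
- ctrl.observe(): the state, without advancing time (a new reading comes with each control period).
- ctrl.snapshot(name): name is "side" or "top"; returns a dict with "pixels" (480x640x3 uint8, blue, green, red), "depth" (480x640 float32, mm along the optical axis (not along the pixel's ray), 0 where there is no reading), "mtx" (3x3 intrinsics, pixels), "distortion" ([k1, k2, p1, p2, k3] as OpenCV has them; the pictures are not rectified), "origin" and "rotation" of the camera in the world. Camera axes: x right, y up, looking along -z (the intrinsics and any distortion apply to the point x, -y, -z); pixel columns grow to the right and rows downward; lengths in mm; the calibration is good to about 2 mm. A picture is of the moment at which its call begins.
- ctrl.hand_in(): hands the job in, once; it reports no verdict.
Trained networks look in a picture, given as the dict that the camera call returned (one of the last four; its "shot" number tells which), for a name from the list of things; names that differ only in an ending like _2 or _b are one class to them, and where a whole thing is asked for, a point or a joint stands for the part that bears it (a point fixed in the world has none). Each returns a list of dicts, best first, with "conf" (0 to 1); they miss things now and then, are a little off and sometimes report something else, mostly with a low value. They report only what shows in the picture. A call takes as long as a camera call.
- ctrl.recognise(target, picture): "location" ([x, y, z] in mm, in the coordinates of the camera as it stood for that picture, good to about 4 mm: the middle of the surface that is visible of it).
- ctrl.outline_of(target, picture): "pixels" (480x640 bool, what is visible of it).
The state is a dict: "t": time; "joint_pos": joint angles; "joint_velocities": joint speeds; "joint_efforts": joint torques, N m; "tool_pos": TCP position; "tcp_rot": TCP orientation; "force": force on the tool from outside, world axes, zero at the start; "ft_torque": the same for the moment, N m; "width": opening from 0.0 (shut) to 1.0 (fully open).
Only numpy, scipy, OpenCV 4.12 (cv2) and the standard library are available. Lean on these libraries where they do the work, as an engineer would, in place of code of your own. Each camera call takes 0.05 s, during which the arm holds its last target.

## Task

The cured orange resin block is stuck in the mould pocket on top of the stand. Swing the steel hold-down bar fully aside, push the knockout rod all the way up by its red paddle under the deck so that the block comes up out of the pocket, and lay the block flat, metal face up, in the aluminium tray without dropping it. Then push the rod fully home again, leave the bar swung aside, and do not knock over or shift the brown bottle, the white jar or the beaker.

Things in the scene. Friction and masses are not known exactly. Their poses are not given: they have to be found in the camera images.
- stand: Fixed grey and aluminium knockout stand; origin on the worktop under the vertical rod axis. Aluminium deck: underside 115 mm, top 151 mm above the worktop, spans x -45..45, y -54..72 mm in the stand's frame. Two side cheeks carry it (x -14..44, y about -49 and +67, 10 mm thick) on an 8 mm base plate (x -47..47); low web at the rear; open towards the stand's -x.
- pocket (a point): Centre of the floor of the open mould pocket in the deck, over the stand's origin, 120 mm above the worktop: 37 mm (x) by 83 mm (y), 31 mm deep. The upright rod comes up through a 24 mm hole in this floor. Axes as the stand's.
- paddle (a point): Centre of the rod's red paddle handle, 30 mm (stand x) x 12 mm (y) x 20 mm high, low in front of the stand: 53 mm to the stand's -x side of the rod axis, 8 mm outside the deck edge; 55 mm above the worktop at home, 79 mm fully up. The deck blocks a gripper pointing straight down: come from the stand's -x side, leaning about 35 degrees, a finger on either side (stand y).
- rod (a joint): Height of the knockout rod in m: 0 = home (its 22 mm head 1 mm below the pocket floor), 0.024 = fully up. Stiff (about 6 N of friction, 0.12 kg): it stays where it is left, also under the block.
- bar_knob (a point): Middle of the upright black knob (16 mm diameter, 32 mm high, from 160 to 192 mm above the worktop) on the free end of the steel hold-down bar; 40 mm from the bar's pivot.
- bar_hinge (a point): Upright pivot axis of the hold-down bar, on the deck at stand x 0, y +57 mm, 152 mm above the worktop. Frame axes as the stand's. The bar (18 mm wide, 8 mm thick, tip 50 mm from the pivot) lies just over the deck top.
- bar (a joint): Swing of the hold-down bar in rad: 0 = pointing along the stand's -y, over the block; it turns counter-clockwise seen from above, to the stand's +x side, up to 1.6 = fully aside. Light friction (0.06 N m); it stays where it is left.
- block_center (a point): Centre of the orange resin block: 34 mm (x) by 80 mm (y) by 30 mm (z), 0.09 to 0.18 kg, with a bright metal specimen let into its upper face. Starts in the pocket with its axes along the stand's, its top 1 mm below the deck top; with the rod fully up it stands about 22 mm proud of the deck.
- tray_floor (a point): Centre of the inner floor (2 mm above the worktop) of the loose aluminium slide tray: outside 45 mm (x) by 100 mm (y), 10 mm high; inside 42 by 96 mm, walls 8 mm above the floor. The block fits with its long side along the tray's long side (y), either way round.
- brown_bottle: Brown bottle with red cap, 52 mm diameter, 105 mm high; origin at the centre of its underside. Bystander.
- white_jar: White jar, 56 mm diameter, 62 mm high; origin at the centre of its underside. Bystander.
- beaker: Clear beaker, 69 mm diameter, 80 mm high; origin at the centre of its underside. Bystander.

How it is judged (in metres and radians):
On the way, in this order (a step that is already met when the one before it is completed fails the run):
1. the hold-down bar is swung aside with the block still down (value of joint bar above 1.3 rad and value of joint rod below 0.005 m), for 0.1 s.
2. the rod is pushed up and the block stands out of the pocket on it (value of joint rod above 0.02 m and z of block_center in the frame of stand above 0.151 m and horizontal distance between block_center and stand below 0.008 m), for 0.2 s.
3. the block lies flat in the tray, released (z of block_center in the frame of tray_floor between 0.012 and 0.018 m and horizontal distance between block_center and tray_floor below 0.012 m and angle between block_center's own z axis and vertical below 0.1 rad and contact force between the fingers and block below 0.2 N), for 0.2 s.
At the end, for the whole second after the job is handed in: The block lies flat on the tray's floor (within 0.1 rad, centre within 12 mm of the tray's centre, upper face up) and at rest, the tray flat on the worktop, the rod is home (within 4 mm) and the bar is still swung aside (more than 1.3 rad) (z of block_center in the frame of tray_floor between 0.012 and 0.018 m and horizontal distance between block_center and tray_floor below 0.012 m and angle between each of block_center, tray_floor's own z axis and vertical below 0.1 rad and height (world z) of tray_floor below 0.006 m and linear speed of block below 0.02 m/s and value of joint rod below 0.004 m and value of joint bar above 1.3 rad); the robot touches nothing.
It fails at once if the block is dropped (falls freely, faster than 0.6 m/s, as from more than about 2 cm) (linear speed of block above 0.6 m/s and contact force between the fingers and block below 0.1 N).
It fails at once if a bystander is shifted by more than 3 cm or tipped (distance of any of brown_bottle, white_jar, beaker from where it was at the start of the episode above 0.03 m or angle between any of brown_bottle, white_jar, beaker's own z axis and vertical above 0.4 rad).
It also fails if it takes over 72 s, if anything falls off the work surface, if the arm or the gripper's body presses on something with over 40 N, if the wrist force passes 120 N, or if a joint passes its speed limit or range.

## Working session

There is one attempt and no reset: what is moved stays moved. The work goes in short steps, Python scripts to look and compute and a tool call to move; the robot and the scene stay as the last step left them, time stands still between calls to the robot, and variables do not carry over. Pictures are saved under pics/ and viewed, and the job is handed in when it is done.

Besides the shell and the picture viewer there is one more tool, called after "Call:" as name([rows], argument=value, ...), one row to a line, values as JSON. apply_moves: Moves the arm, as the interface text tells. Its arguments: {"type":"object","properties":{"steps":{"type":"array"},"force":{"type":"number"}},"required":["steps"]}

```bash
ls; mkdir -p pics; python3 - <<'E'
from rig import ctrl
import cv2,pickle
s=ctrl.observe();print(s)
for n in("side","top"):
    p=ctrl.snapshot(n);cv2.imwrite(f"pics/{n}0.png",p["pixels"]);print(n,p["mtx"],p["distortion"],p["origin"],p["rotation"])
    pickle.dump(p,open(f"{n}0.pkl","wb"))
    for t in ["stand","paddle","bar_knob","block_center","tray_floor","brown_bottle","white_jar","beaker","bar_hinge"]:
        import numpy as np
        for r in ctrl.recognise(t,p)[:2]:
            print(t,round(r["conf"],2),np.round(np.array(p["rotation"])@np.array(r["location"])+np.array(p["origin"]),1))
E
```

```text
pics
{'t': 0.0, 'joint_pos': array([ 8.94670826e-01,  1.81557270e-01,  1.60801381e+00,  7.06656570e-06,
        1.35379428e+00, -2.06308767e-01]), 'joint_velocities': array([ 0.00039748, -0.00031971, -0.00011733,  0.00142349,  0.00145972,
        0.00046233]), 'joint_efforts': array([-1.34432357e-03, -4.44874012e+01, -3.51330793e+01, -4.18462560e-04,
        9.08444548e-03, -1.98010372e-05]), 'tool_pos': array([259.94796515, 512.26418036, 230.372221  ]), 'tcp_rot': array([ 0.602054  , -0.37009948,  0.60323563,  0.36968111]), 'force': array([-0.00812578,  0.23350314, -0.39688716]), 'ft_torque': array([-0.00816065, -0.01287957, -0.0062145 ]), 'width': 0.9964630897397152}
side [[499.86669855   0.         320.08720012]
 [  0.         499.86669855 235.34540577]
 [  0.           0.           1.        ]] [-0.14374174  0.          0.          0.          0.        ] [ 487.33112094 1294.03428794  501.44176445] [ 0.00442413 -0.00184779  0.57168729  0.82045759]Traceback (most recent call last):
  File "<stdin>", line 10, in <module>
ValueError: matmul: Input operand 1 has a mismatch in its core dimension 0, with gufunc signature (n?,k),(k,m?)->(n?,m?) (size 3 is different from 4)
```

```bash
cat > h.py <<'E'
from rig import ctrl
import cv2,pickle,numpy as np
from scipy.spatial.transform import Rotation as R
def q2r(q): return R.from_quat([q[1],q[2],q[3],q[0]])
def rec(t,p,n=2):
    out=[]
    for r in ctrl.recognise(t,p)[:n]:
        w=q2r(p["rotation"]).apply(r["location"])+np.array(p["origin"])
        print(t,round(r["conf"],2),np.round(w,1)); out.append(w)
    return out
def cloud(p):
    d=p["depth"];v,u=np.mgrid[0:480,0:640]
    n=cv2.undistortPoints(np.stack([u,v],-1).reshape(-1,1,2).astype(np.float64),np.array(p["mtx"]),np.array(p["distortion"])).reshape(480,640,2)
    c=np.stack([n[...,0]*d,-n[...,1]*d,-d],-1)
    return (q2r(p["rotation"]).apply(c.reshape(-1,3))+np.array(p["origin"])).reshape(480,640,3)
def proj(p,w):
    c=q2r(p["rotation"]).inv().apply(np.atleast_2d(w)-np.array(p["origin"]))
    c=c*[1,-1,-1]
    return cv2.projectPoints(c,np.zeros(3),np.zeros(3),np.array(p["mtx"]),np.array(p["distortion"]))[0].reshape(-1,2)
E
python3 - <<'E'
from h import *
for n in("side","top"):
    p=ctrl.snapshot(n);cv2.imwrite(f"pics/{n}0.png",p["pixels"]);print(n,p["origin"],p["rotation"])
    pickle.dump(p,open(f"{n}0.pkl","wb"))
    for t in ["stand","paddle","bar_knob","block_center","tray_floor","brown_bottle","white_jar","beaker","bar_hinge"]:
        rec(t,p)
print(ctrl.observe()["t"])
E
```

```text
side [ 487.33112094 1294.03428794  501.44176445] [ 0.00442413 -0.00184779  0.57168729  0.82045759]
stand 0.9 [550.2 260.4  63.6]
paddle 0.6 [275.4 389.6  53.9]
paddle 0.52 [536.7 254.5  65.2]
bar_knob 0.79 [564.7 258.1 165.2]
block_center 0.72 [536.9 248.  154.8]
tray_floor 0.92 [473.5 389.5   2.4]
tray_floor 0.7 [274.3 387.5  50.7]
brown_bottle 0.67 [275.  387.1  54.1]
white_jar 0.81 [646.3 431.7  41.9]
beaker 0.92 [691.5 162.6  54. ]
beaker 0.63 [547.5 257.5  65.1]
bar_hinge 0.81 [550.8 256.7  64.2]
bar_hinge 0.29 [537.7 256.   63.9]
top [ 344.17985246  265.02980631 1209.64889409] [ 0.7139066   0.04710767 -0.03748298 -0.69764838]
paddle 0.5 [534.7 296.7  65.9]
bar_knob 0.73 [534.  294.8  66.2]
bar_knob 0.69 [578.9 246.7 161.9]
block_center 0.83 [531.1 240.9 145. ]
tray_floor 0.97 [476.4 390.5   7.5]
tray_floor 0.24 [533.9 243.3 144.4]
brown_bottle 0.55 [273.3 361.3  79. ]
white_jar 0.73 [644.2 402.7  63.1]
beaker 0.61 [703.2 131.9  32.6]
beaker 0.47 [272.3 361.4  80.1]
bar_hinge 0.94 [547.5 249.3 152.4]
1.1
```

View pics/side0.png

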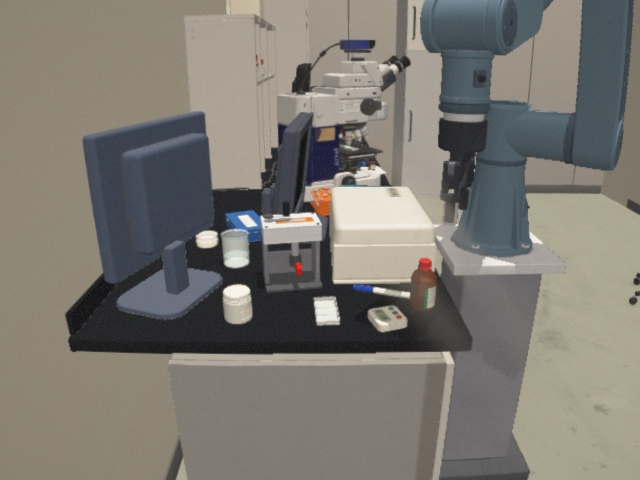

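View pics/top0.png

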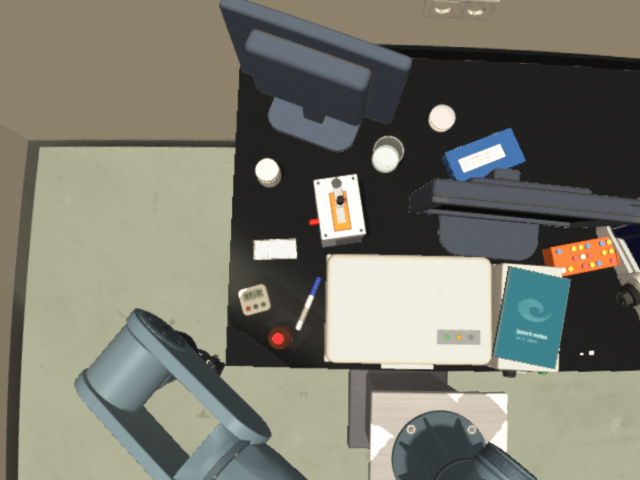

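```bash
python3 - <<'E'
from h import *
for n in("top","side"):
    p=pickle.load(open(f"{n}0.pkl","rb"));c=cloud(p)
    px=p["pixels"]
    z=c[...,2]
    m=(abs(z-151)<8)&(abs(c[...,0]-540)<110)&(abs(c[...,1]-250)<110)
    k,l,st,_=cv2.connectedComponentsWithStats(m.astype(np.uint8))
    b=1+np.argmax(st[1:,4]);q=c[l==b]
    print(n,len(q),np.median(q[:,2]),q.min(0),q.max(0))
    r=cv2.minAreaRect(q[:,:2].astype(np.float32));print("deck rect",r)
    # tray
    m=(z<20)&(z>-6)&(abs(c[...,0]-475)<70)&(abs(c[...,1]-390)<80)&(px.min(-1)>110)
    k,l,st,_=cv2.connectedComponentsWithStats(m.astype(np.uint8))
    b=1+np.argmax(st[1:,4]);q=c[l==b];print("tray",len(q),np.median(q[:,2]),cv2.minAreaRect(q[:,:2].astype(np.float32)))
    # red paddle
    hsv=cv2.cvtColor(px,cv2.COLOR_BGR2HSV)
    red=((hsv[...,0]<6)|(hsv[...,0]>174))&(hsv[...,1]>150)&(hsv[...,2]>90)&(abs(c[...,0]-530)<60)&(abs(c[...,1]-300)<60)
    q=c[red];print("paddle",len(q),q.mean(0),q.min(0),q.max(0))
    # table z near
    m=(abs(z)<12)&(abs(c[...,0]-560)<40)&(abs(c[...,1]-380)<40);print("table",np.median(z[m]))
    for nm,box in dict(bottle=(275,380),jar=(645,415),beaker=(700,140)).items():
        m=(z>15)&(np.hypot(c[...,0]-box[0],c[...,1]-box[1])<60);q=c[m];print(nm,len(q),np.percentile(q,[2,50,98],axis=0).round().tolist())
    m=(z>168)&(z<200)&(np.hypot(c[...,0]-570,c[...,1]-250)<60);q=c[m];print("knob",len(q),q.mean(0) if len(q) else 0, q.min(0),q.max(0))
    cv2.imwrite(f"pics/{n}z.png",cv2.resize(px[160:360,220:400] if n=="top" else px[190:340,200:460],None,fx=4 if n=="top" else 3,fy=4 if n=="top" else 3,interpolation=cv2.INTER_CUBIC)[:600,:800])
E
```

```text
top 2250 151.77229976246826 [482.44044767 188.70578371 143.10973361] [618.84456182 296.94056856 158.66612499]
deck rect ((550.8628540039062, 242.46351623535156), (125.19111633300781, 90.24354553222656), 9.783756256103516)
tray 859 3.824963600586443 ((475.2613525390625, 390.39886474609375), (47.30696487426758, 102.74319458007812), 3.1407649517059326)
paddle 64 [533.73553847 298.43984872  53.27704456] [527.12155211 288.23416066  -2.16536776] [551.42711368 311.07533644  73.77735385]
table 0.8657074022232791
bottle 2957 [[218.0, 347.0, 67.0], [250.0, 396.0, 592.0], [292.0, 438.0, 623.0]]
jar 553 [[623.0, 382.0, 20.0], [644.0, 406.0, 61.0], [674.0, 432.0, 67.0]]
beaker 1941 [[664.0, 103.0, 22.0], [747.0, 143.0, 142.0], [756.0, 164.0, 380.0]]
knob 74 [564.6384369  243.39707554 186.86778382] [551.95338977 234.68486425 168.12665623] [606.90080178 259.37819175 197.51015427]
side 852 151.33535628493792 [482.92440663 193.66313566 143.05114345] [618.76962992 304.39398585 158.9406611 ]
deck rect ((550.7691040039062, 247.95083618164062), (125.76801300048828, 96.93158721923828), 9.442198753356934)
tray 652 3.5192128220091092 ((474.09613037109375, 382.8472900390625), (48.26494598388672, 128.4933319091797), 3.1333210468292236)
paddle 69 [533.07865146 303.56494256  59.87162477] [526.85587792 256.33617266  49.50934138] [541.45692313 315.22764273  67.07061032]
table 0.7805761457806
bottle 993 [[253.0, 366.0, 17.0], [278.0, 388.0, 61.0], [299.0, 397.0, 105.0]]
jar 865 [[625.0, 394.0, 16.0], [649.0, 433.0, 48.0], [677.0, 441.0, 65.0]]
beaker 1019 [[665.0, 104.0, 17.0], [701.0, 159.0, 63.0], [754.0, 171.0, 375.0]]
knob 89 [558.90033462 251.26214008 182.07792454] [552.04347525 239.30346895 168.26380819] [566.10276632 256.25241949 194.16169453]
```

```bash
ls pics
```

```text
side0.png
sidez.png
top0.png
topz.png
```

View pics/topz.png

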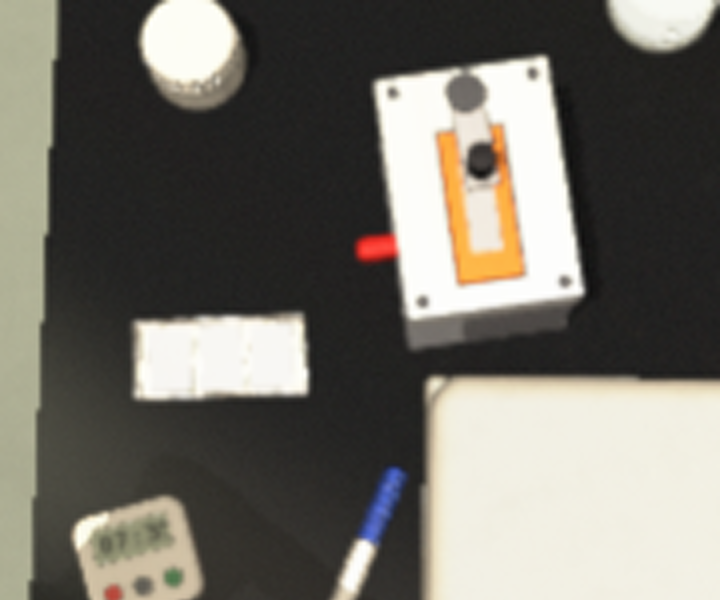

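View pics/sidez.png

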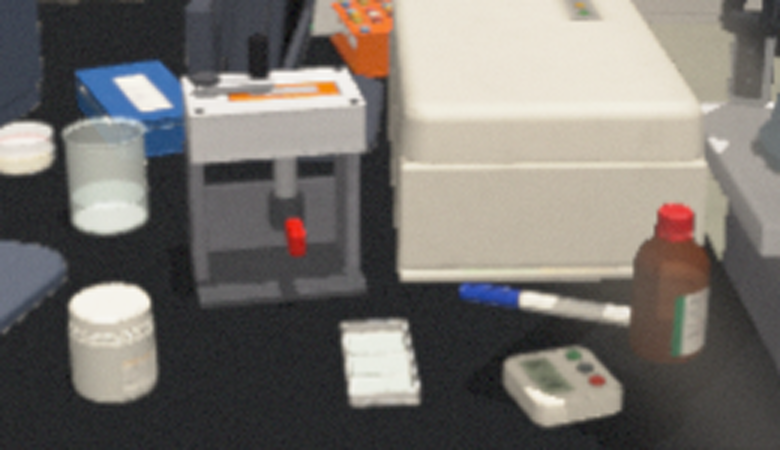

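```bash
cat >> h.py <<'E'
def ray(p,uv,z):
    n=cv2.undistortPoints(np.array(uv,np.float64).reshape(-1,1,2),np.array(p["mtx"]),np.array(p["distortion"])).reshape(-1,2)
    d=q2r(p["rotation"]).apply(np.c_[n[:,0],-n[:,1],-np.ones(len(n))]);o=np.array(p["origin"])
    return o+d*((z-o[2])/d[:,2])[:,None]
def rect(p,m,z):
    cs,_=cv2.findContours(m.astype(np.uint8),cv2.RETR_EXTERNAL,cv2.CHAIN_APPROX_NONE)
    k=max(cs,key=cv2.contourArea).reshape(-1,2)
    return cv2.minAreaRect(ray(p,k,z)[:,:2].astype(np.float32))
E
python3 - <<'E'
from h import *
p=pickle.load(open("top0.pkl","rb"));c=cloud(p)
px=p["pixels"];hsv=cv2.cvtColor(px,cv2.COLOR_BGR2HSV);v,u=np.mgrid[0:480,0:640]
dk=(px.max(-1)>190)&(u>308)&(u<372)&(v>168)&(v<250)
print("deck",rect(p,dk,151))
org=(hsv[...,0]>8)&(hsv[...,0]<22)&(hsv[...,1]>150)&(u>308)&(u<372)&(v>168)&(v<250)
print("orange",rect(p,org,150))
tr=(px.min(-1)>110)&(u>245)&(u<305)&(v>230)&(v<268)
print("tray",rect(p,tr,8), rect(p,tr,2))
red=((hsv[...,0]<8)|(hsv[...,0]>172))&(hsv[...,1]>150)&(u>300)&(u<325)&(v>210)&(v<235)
print("red",rect(p,red,65))
for n in("top","side"):
    p=pickle.load(open(f"{n}0.pkl","rb"))
    m=None
    im=p["pixels"].copy()
    a=np.radians(-80.4)
    Rz=np.array([[np.cos(a),-np.sin(a),0],[np.sin(a),np.cos(a),0],[0,0,1]])
    o=np.array([550.8,242.5,0])-Rz@[0,9,0]; print("origin",o)
    pts=[[-45,-54,151],[45,-54,151],[45,72,151],[-45,72,151],[-17,-40,150],[17,-40,150],[17,40,150],[-17,40,150],[-53,0,65],[0,57,160],[0,17,192],[0,-54,8],[-68,-6,65],[-68,6,65],[-68,6,45],[-68,-6,45]]
    for w in proj(p,(Rz@np.array(pts).T).T+o): cv2.circle(im,tuple(int(round(x*16)) for x in w),16,(255,0,255),-1,shift=4)
    cv2.imwrite(f"pics/{n}z2.png",cv2.resize(im[160:300,240:400] if n=="top" else im[190:340,200:400],None,fx=4,fy=4,interpolation=cv2.INTER_NEAREST))
E
```

```text
deck ((549.4822387695312, 253.04261779785156), (127.64411926269531, 110.08837127685547), 9.475273132324219)
orange ((541.9964599609375, 242.15655517578125), (78.91338348388672, 32.891971588134766), 9.56445026397705)
tray ((474.66473388671875, 389.97119140625), (47.379085540771484, 101.80909729003906), 3.532257318496704) ((475.3162841796875, 390.5950622558594), (47.615665435791016, 102.31745147705078), 3.5322513580322266)
red ((531.9111328125, 299.45849609375), (15.911170959472656, 22.435754776000977), 1.392164707183838)
origin [541.92603567 240.99908128   0.        ]
origin [541.92603567 240.99908128   0.        ]
```

View pics/topz2.png

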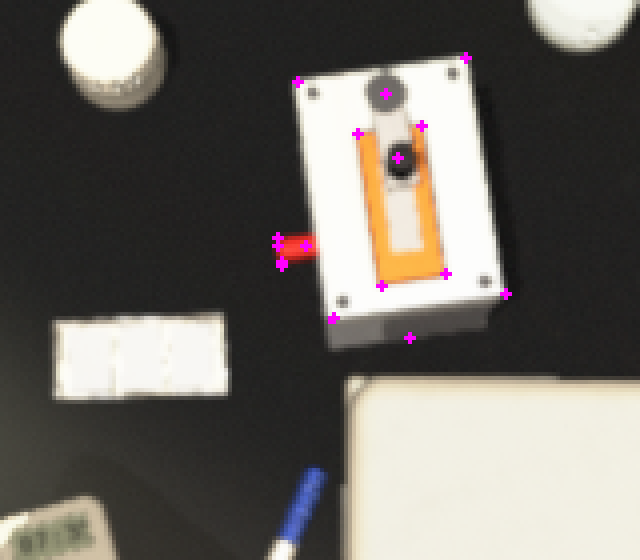

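View pics/sidez2.png

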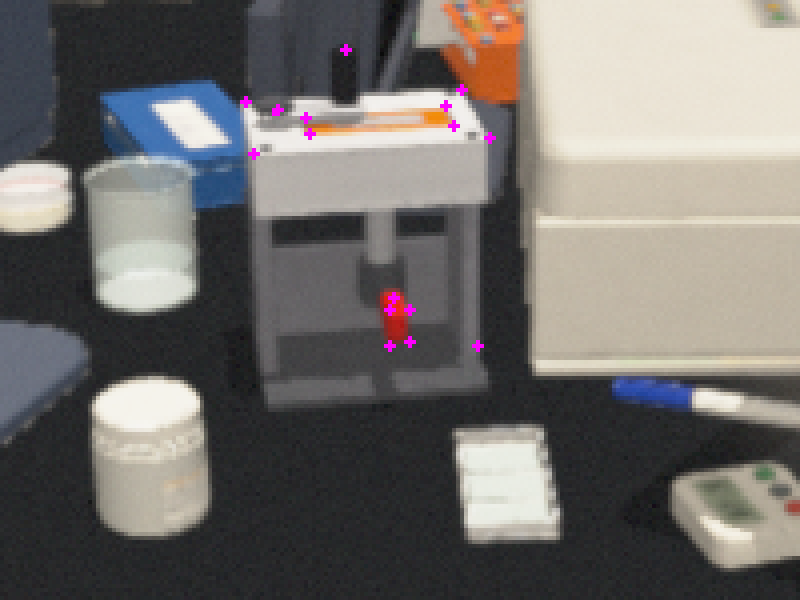

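```bash
cat >> h.py <<'E'
O=np.array([542.,241.5,0]);YAW=np.radians(-80.4)
SR=R.from_euler('z',YAW)
def S(x,y,z): return SR.apply([x,y,z])+O     # stand -> world
def tool(xdir,zdir):
    x=np.array(xdir,float);x/=np.linalg.norm(x);z=np.array(zdir,float);z-=x*(z@x);z/=np.linalg.norm(z)
    return R.from_matrix(np.c_[x,np.cross(z,x),z])
def plan(targets):
    """targets: list of (R,pos) -> print turn(deg), shift(mm) from the present pose"""
    s=ctrl.observe();R0=q2r(s["tcp_rot"]);p0=np.array(s["tool_pos"])
    print("t",round(s["t"],2),"pos",p0.round(1),"x",R0.as_matrix()[:,0].round(3),"z",R0.as_matrix()[:,2].round(3),"j",np.round(s["joint_pos"],2),"F",np.round(s["force"],1),"w",round(s["width"]*85.4,1))
    for Rt,pt in targets:
        print("turn",(R0.inv()*Rt).as_rotvec(degrees=True).round(1).tolist(),"shift",R0.inv().apply(np.array(pt)-p0).round(1).tolist(),"world",np.round(pt,1))
E
python3 - <<'E'
from h import *
c=cloud(pickle.load(open("top0.pkl","rb")))
print("box z",np.percentile(c[270:350,340:480,2],[5,50,95]),c[262,335],c[350,335])
down=[0,0,-1];sx=SR.apply([1,0,0]);sy=SR.apply([0,1,0]);print(sx,sy)
for s in(1,-1):
    print(s)
    plan([(tool(down,s*sx),S(-35,17,230)),(tool(down,s*sy),S(-35,17,230)),(tool(down,[s,s*.06,0]),[475,390,230]),(tool(SR.apply([.64,0,-.77]),s*sy),S(-40,0,45))])
E
```

```text
box z [141.68849664 144.95179843 148.25956658] [435.8328444  249.32727939 136.41285941] [255.20871845 245.60500547 142.31058144]
[ 0.16676875 -0.98599604  0.        ] [0.98599604 0.16676875 0.        ]
1
t 1.1 pos [260.3 512.7 231.3] x [ 0.  0. -1.] z [0.453 0.892 0.   ] j [ 0.89  0.18  1.61  0.    1.35 -0.21] F [ 0.5 -0.  -0.1] w 85.3
turn [143.5, 0.0, -0.0] shift [1.3, -366.8, -76.1] world [552.9 278.8 230. ]
turn [53.5, 0.0, -0.0] shift [1.3, -366.8, -76.1] world [552.9 278.8 230. ]
turn [59.6, 0.0, -0.0] shift [1.3, -247.0, -12.2] world [475 390 230]
turn [51.3, 18.5, -36.8] shift [186.3, -350.2, -82.2] world [535.3 280.9  45. ]
-1
t 1.1 pos [260.3 512.7 231.3] x [ 0.  0. -1.] z [0.453 0.892 0.   ] j [ 0.89  0.18  1.61  0.    1.35 -0.21] F [ 0.5 -0.  -0.1] w 85.3
turn [-36.5, 0.0, 0.0] shift [1.3, -366.8, -76.1] world [552.9 278.8 230. ]
turn [-126.5, 0.0, 0.0] shift [1.3, -366.8, -76.1] world [552.9 278.8 230. ]
turn [-120.4, 0.0, 0.0] shift [1.3, -247.0, -12.2] world [475 390 230]
turn [-120.4, 43.5, 21.9] shift [186.3, -350.2, -82.2] world [535.3 280.9  45. ]
```

Call:
apply_moves([
  [[-18,0,0],[0,-180,-38],0],
  [[-36.5,0,0],[0,-300,-60],0],
  [[-36.5,0,0],[1.3,-366.8,-76.1],0],
  [[-36.5,0,0],[1.3,-366.8,-76.1],0],
  [[-36.5,0,0],[1.3,-366.8,-76.1],0],
  [[-36.5,0,0],[1.3,-366.8,-76.1],0],
  [[-36.5,0,0],[1.3,-366.8,-76.1],0],
  [[-36.5,0,0],[1.3,-366.8,-76.1],0],
  [[-36.5,0,0],[1.3,-366.8,-76.1],0],
  [[-36.5,0,0],[1.3,-366.8,-76.1],0],
  [[-36.5,0,0],[1.3,-366.8,-76.1],0],
  [[-36.5,0,0],[1.3,-366.8,-76.1],0],
])

```text
t: 2.1
tool_pos: [553.1, 278.3, 229.6]
tcp_rot: [0.457, -0.539, 0.457, 0.54]
force: [-1.7, 0.9, 0.6]
width: 0.003
```

```bash
python3 - <<'E'
from h import *
down=[0,0,-1];sx=SR.apply([1,0,0])
T=tool(down,-sx)
tg=[(T,S(-35,17,167))]
for th in [0,.2,.4,.6,.8,1.0,1.2,1.35,1.5]:
    t=np.array([np.cos(th),np.sin(th)]);r=min(14/max(abs(t[0]),1e-6),11/max(abs(t[1]),1e-6))
    k=np.array([40*np.sin(th),57-40*np.cos(th)])-t*(8+r)
    tg.append((T,S(k[0],k[1],167)))
plan(tg)
p=ctrl.snapshot("side");cv2.imwrite("pics/s1.png",cv2.resize(p["pixels"][80:330,160:480],None,fx=2.5,fy=2.4))
E
```

```text
t 2.1 pos [553.1 278.3 229.6] x [-0.001  0.    -1.   ] z [-0.164  0.986  0.   ] j [ 0.27  0.28  1.49  0.    1.37 -1.46] F [-1.7  0.9  0.6] w 0.2
turn [-0.1, 0.0, -0.1] shift [62.6, -0.0, 0.6] world [552.9 278.8 167. ]
turn [-0.1, 0.0, -0.1] shift [62.6, -0.0, -12.4] world [555.1 266.  167. ]
turn [-0.1, 0.0, -0.1] shift [62.6, 3.6, -20.5] world [552.9 257.4 167. ]
turn [-0.1, 0.0, -0.1] shift [62.6, 5.8, -28.7] world [552.  249.1 167. ]
turn [-0.1, 0.0, -0.1] shift [62.6, 7.0, -36.4] world [552.1 241.2 167. ]
turn [-0.1, 0.0, -0.1] shift [62.6, 4.5, -46.9] world [556.3 231.3 167. ]
turn [-0.1, 0.0, -0.1] shift [62.6, -0.8, -56.7] world [563.1 222.5 167. ]
turn [-0.1, 0.0, -0.1] shift [62.6, -7.2, -64.5] world [570.7 215.8 167. ]
turn [-0.1, 0.0, -0.1] shift [62.6, -12.6, -69.2] world [576.8 212.1 167. ]
turn [-0.1, 0.0, -0.1] shift [62.5, -18.4, -72.9] world [583.1 209.4 167. ]
```

View pics/s1.png

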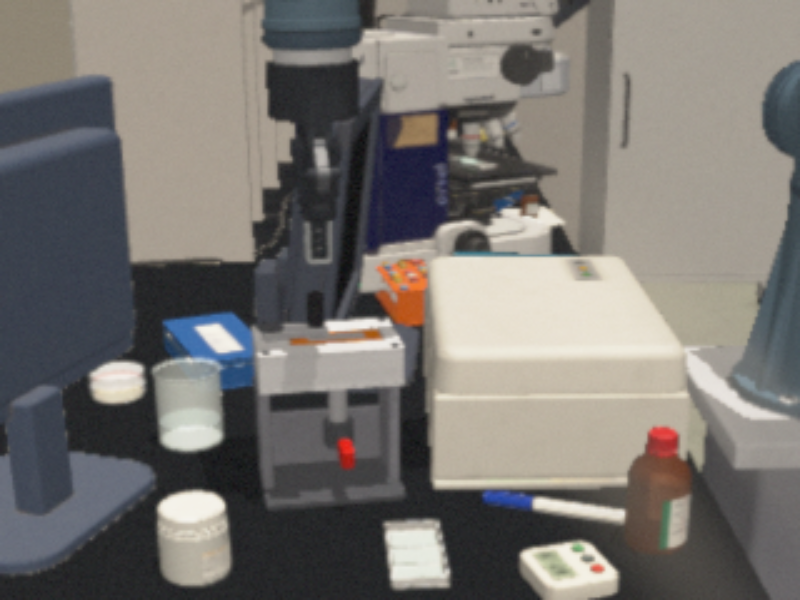

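Call:
apply_moves([
  [[0,0,0],[20,0,0.5],0],
  [[0,0,0],[40,0,0.5],0],
  [[0,0,0],[55,0,0.5],0],
  [[0,0,0],[62.5,0,0.5],0],
  [[0,0,0],[62.5,0,0.5],0],
])

```text
t: 2.57
tool_pos: [549.6, 280.7, 165.1]
tcp_rot: [0.455, -0.539, 0.457, 0.542]
force: [0.1, -0.5, 0.0]
width: -0.003
```

Call:
apply_moves([
  [[0,0,0],[0,0,-7],0],
  [[0,0,0],[0,0,-13],0],
  [[0,0,0],[0,3.5,-21],0],
  [[0,0,0],[0,5.8,-29],0],
  [[0,0,0],[0,7,-37],0],
  [[0,0,0],[0,4.5,-47.5],0],
  [[0,0,0],[0,-0.8,-57],0],
  [[0,0,0],[0,-7,-65],0],
  [[0,0,0],[0,-12.5,-69.5],0],
  [[0,0,0],[0,-18.5,-73.5],0],
  [[0,0,0],[0,-18.5,-73.5],0],
])

```text
t: 3.48
tool_pos: [581.9, 210.2, 164.9]
tcp_rot: [0.455, -0.539, 0.458, 0.541]
force: [-0.6, 0.5, -0.3]
width: 0.002
```

```bash
python3 - <<'E'
from h import *
plan([])
for n in("top","side"):
    p=ctrl.snapshot(n);im=p["pixels"]
    cv2.imwrite(f"pics/{n}2.png",cv2.resize(im[160:300,240:400] if n=="top" else im[150:330,200:400],None,fx=4,fy=3.3,interpolation=cv2.INTER_NEAREST))
E
```

```text
t 3.48 pos [581.9 210.2 164.9] x [-0.004 -0.001 -1.   ] z [-0.167  0.986 -0.   ] j [ 0.16  0.34  1.55 -0.    1.26 -1.58] F [-0.6  0.5 -0.3] w 0.1
```

View pics/top2.png

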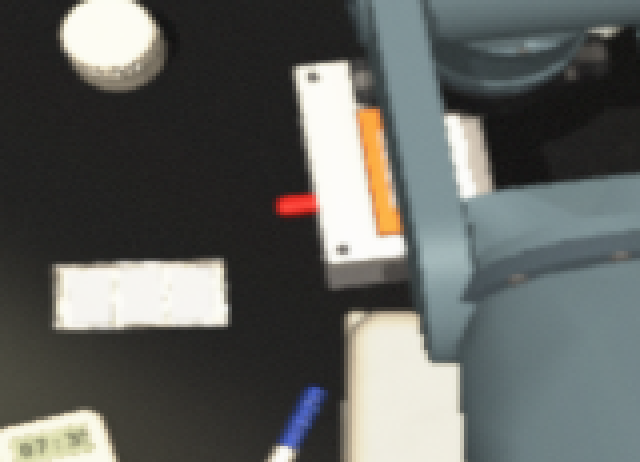

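View pics/side2.png

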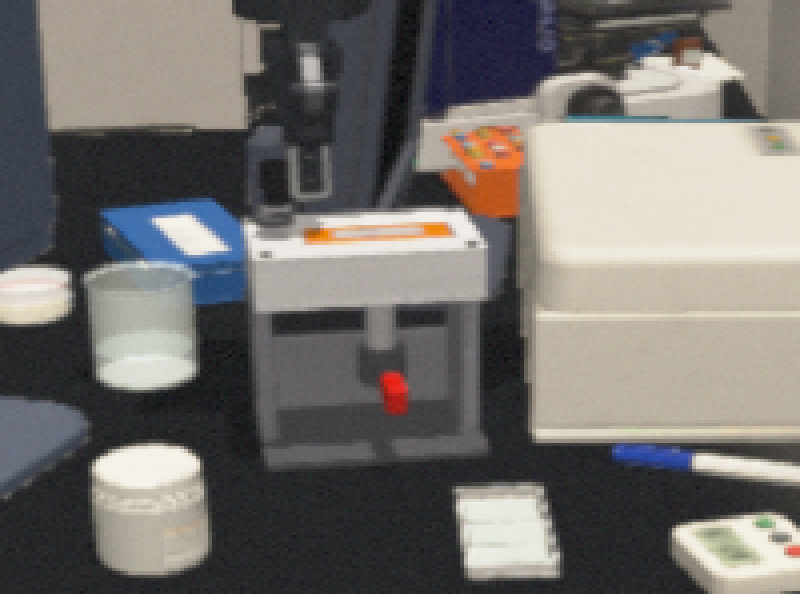

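Call:
apply_moves([
  [[0,0,0],[0,-1.5,0],0],
  [[0,0,0],[0,-3.5,0],0],
  [[0,0,0],[0,-3.5,0],0],
  [[0,0,0],[0,4,0],0],
  [[0,0,0],[-30,5,0],0],
  [[0,0,0],[-70,5,0],0],
  [[0,0,0],[-90,5,0],0],
  [[0,0,0],[-90,5,0],0],
])

```text
t: 4.25
tool_pos: [579.0, 211.2, 261.8]
tcp_rot: [-0.458, 0.542, -0.454, -0.539]
force: [0.6, 0.4, 0.7]
width: -0.002
```

```bash
python3 - <<'E'
from h import *
sy=SR.apply([0,1,0])
for a in (35,40):
    d=SR.apply([np.sin(np.radians(a)),0,-np.cos(np.radians(a))])
    T=tool(d,sy)
    g=S(-55,0,57)   # grasp point
    print(a)
    plan([(T,g+19*d-110*d+SR.apply([-60,0,60])),(T,g+19*d-90*d),(T,g+19*d)])
p=ctrl.snapshot("side");im=p["pixels"]
cv2.imwrite(f"pics/side3.png",cv2.resize(im[110:290,200:400],None,fx=4,fy=3.3,interpolation=cv2.INTER_NEAREST))
E
```

```text
35
t 4.25 pos [579.  211.2 261.8] x [ 0.006  0.001 -1.   ] z [-0.168  0.986  0.   ] j [ 0.16  0.24  1.47  0.    1.42 -1.58] F [0.6 0.4 0.7] w -0.1
turn [86.9, 27.7, -27.1] shift [70.0, 31.6, 203.3] world [514.1 406.4 191.5]
turn [86.9, 27.7, -27.1] shift [146.4, 32.2, 131.8] world [526.  335.9 115.2]
turn [86.9, 27.7, -27.1] shift [220.1, 32.7, 80.2] world [534.6 285.   41.4]
40
t 4.25 pos [579.  211.2 261.8] x [ 0.006  0.001 -1.   ] z [-0.168  0.986  0.   ] j [ 0.16  0.24  1.47  0.    1.42 -1.58] F [0.6 0.4 0.7] w -0.1
turn [86.0, 31.6, -31.0] shift [74.9, 31.6, 209.6] world [513.1 412.6 186.7]
turn [86.0, 31.6, -31.0] shift [150.2, 32.2, 136.8] world [525.2 340.7 111.4]
turn [86.0, 31.6, -31.0] shift [219.1, 32.7, 78.9] world [534.9 283.7  42.4]
```

View pics/side3.png

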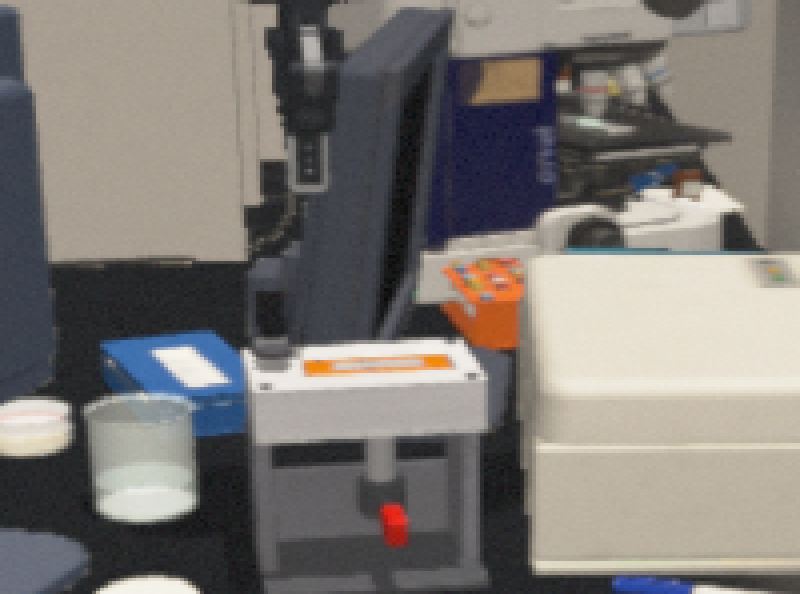

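Call:
apply_moves([
  [[8,2.8,-2.8],[0,5,40],45],
  [[14,5,-5],[0,10,80],45],
  [[21,7.5,-7.5],[10,18,120],45],
  [[28,10,-10],[20,22,160],45],
  [[35,12.7,-12.5],[35,28,200],45],
  [[42,15.3,-15],[75,31.6,209.6],45],
  [[49,18,-17.5],[75,31.6,209.6],45],
  [[56,20.6,-20],[75,31.6,209.6],45],
  [[63,23.2,-22.7],[75,31.6,209.6],45],
  [[70,25.8,-25.2],[75,31.6,209.6],45],
  [[78,28.6,-28],[75,31.6,209.6],45],
  [[86,31.6,-31],[75,31.6,209.6],45],
])

```text
t: 5.3
tool_pos: [510.1, 412.2, 182.0]
tcp_rot: [0.674, -0.362, 0.642, -0.053]
force: [1.1, -0.2, 0.5]
width: 0.526
```

```bash
cat > pad.py <<'E'
from h import *
sy=SR.apply([0,1,0])
a=40
d=SR.apply([np.sin(np.radians(a)),0,-np.cos(np.radians(a))])
T=tool(d,sy)
g=S(-55,0,57)
if __name__=="__main__":
    plan([(T,g+19*d-110*d+SR.apply([-60,0,60])),(T,g+19*d-90*d),(T,g+19*d)])
E
python3 pad.py
```

```text
t 5.3 pos [510.1 412.2 182. ] x [ 0.169 -0.536 -0.827] z [ 0.904  0.419 -0.087] j [ 0.75  0.63  1.21 -0.53  1.58  0.36] F [ 1.1 -0.2  0.5] w 44.9
turn [15.2, 5.2, -5.4] shift [-3.6, -3.5, 2.4] world [513.1 412.6 186.7]
turn [15.2, 5.2, -5.4] shift [99.2, -19.1, -10.2] world [525.2 340.7 111.4]
turn [15.2, 5.2, -5.4] shift [188.5, -26.4, -19.4] world [534.9 283.7  42.4]
```

Call:
apply_moves([
  [[6,2,-2.1],[0,-3,0],45],
  [[12,4.1,-4.2],[30,-7,-3],45],
  [[15.2,5.2,-5.4],[65,-13,-6],45],
  [[15.2,5.2,-5.4],[99.2,-19.1,-10.2],45],
  [[15.2,5.2,-5.4],[99.2,-19.1,-10.2],45],
  [[15.2,5.2,-5.4],[99.2,-19.1,-10.2],45],
  [[15.2,5.2,-5.4],[99.2,-19.1,-10.2],45],
])

```text
t: 5.88
tool_pos: [524.9, 340.8, 111.2]
tcp_rot: [0.682, -0.297, 0.642, -0.185]
force: [0.3, 0.8, 1.2]
width: 0.528
```

```bash
python3 pad.py; python3 - <<'E'
from h import *
for n in("top","side"):
    p=ctrl.snapshot(n);im=p["pixels"]
    cv2.imwrite(f"pics/{n}4.png",cv2.resize(im[160:300,240:400] if n=="top" else im[150:330,200:400],None,fx=4,fy=3.3,interpolation=cv2.INTER_NEAREST))
E
```

```text
t 5.88 pos [524.9 340.8 111.2] x [ 0.107 -0.634 -0.766] z [ 0.986  0.167 -0.   ] j [ 0.67  0.72  1.28 -0.6   1.54  0.65] F [0.3 0.8 1.2] w 45.1
turn [0.0, 0.0, 0.0] shift [-104.6, 7.2, 0.3] world [513.1 412.6 186.7]
turn [0.0, 0.0, 0.0] shift [-0.1, -0.2, 0.3] world [525.2 340.7 111.4]
turn [0.0, 0.0, 0.0] shift [89.9, -0.2, 0.3] world [534.9 283.7  42.4]
```

View pics/top4.png

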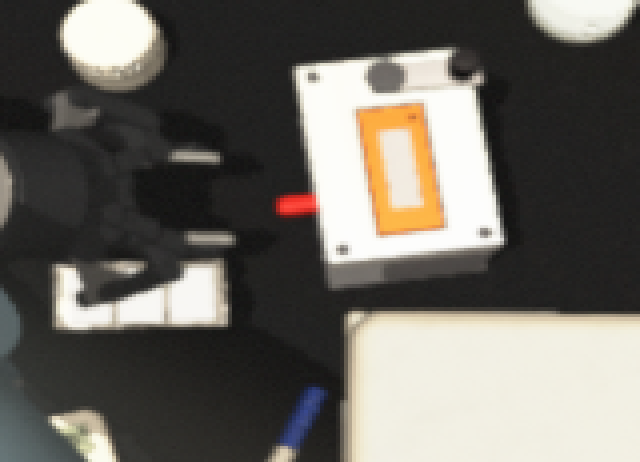

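View pics/side4.png

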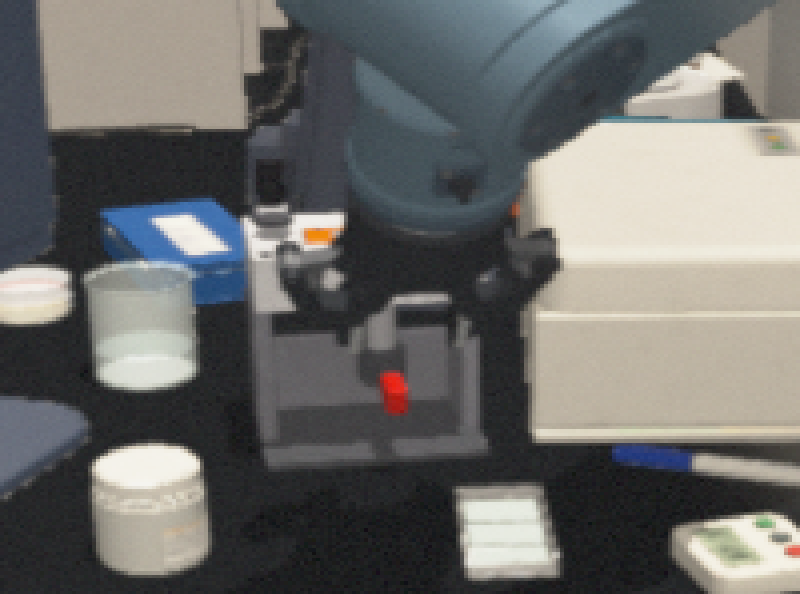

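Call:
apply_moves([
  [[0,0,0],[25,0,0],45],
  [[0,0,0],[50,0,0],45],
  [[0,0,0],[70,0,0],45],
  [[0,0,0],[82,0,0],45],
  [[0,0,0],[90,0,0.3],45],
  [[0,0,0],[90,0,0.3],45],
])

```text
t: 6.48
tool_pos: [535.6, 284.7, 43.2]
tcp_rot: [0.683, -0.296, 0.641, -0.185]
force: [-0.2, 0.1, 0.2]
width: 0.526
```

```bash
python3 pad.py; python3 - <<'E'
from h import *
for n in("top","side"):
    p=ctrl.snapshot(n);im=p["pixels"]
    cv2.imwrite(f"pics/{n}5.png",cv2.resize(im[160:300,240:400] if n=="top" else im[150:330,200:400],None,fx=4,fy=3.3,interpolation=cv2.INTER_NEAREST))
E
```

```text
t 6.48 pos [535.6 284.7  43.2] x [ 0.109 -0.633 -0.767] z [0.986 0.168 0.002] j [ 0.6   0.75  1.38 -0.64  1.39  0.68] F [-0.2  0.1  0.2] w 44.9
turn [-0.0, 0.1, -0.1] shift [-193.3, 7.4, -0.6] world [513.1 412.6 186.7]
turn [-0.0, 0.1, -0.1] shift [-88.8, -0.1, -0.8] world [525.2 340.7 111.4]
turn [-0.0, 0.1, -0.1] shift [1.2, -0.2, -1.0] world [534.9 283.7  42.4]
```

View pics/top5.png

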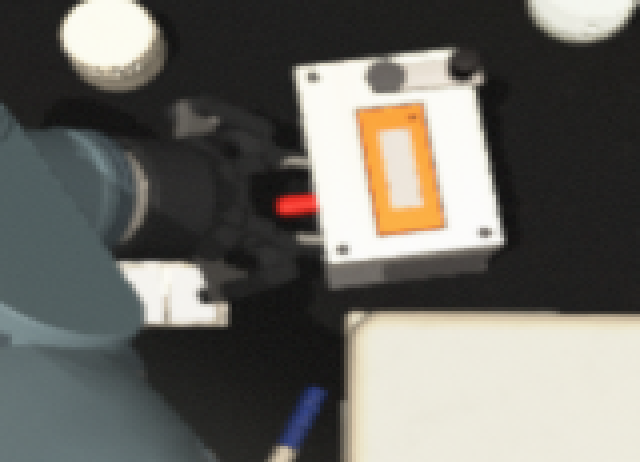

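View pics/side5.png

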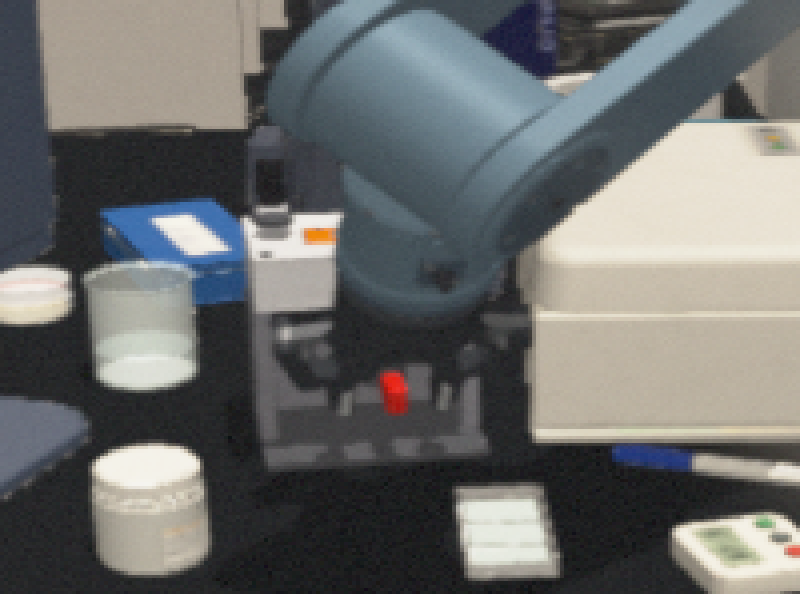

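Call:
apply_moves([
  [[0,0,0],[0,0,0],5],
  [[0,0,0],[0,0,0],5],
  [[0,0,0],[0,0,0],5],
  [[0,0,0],[0,0,0],5],
  [[0,0,0],[0,0,0],5],
  [[0,0,0],[0,0,0],5],
], force=70)

```text
t: 7.08
tool_pos: [535.0, 287.1, 46.0]
tcp_rot: [0.684, -0.296, 0.641, -0.185]
force: [-8.0, 2.5, 7.2]
width: 0.125
```

```bash
python3 - <<'E'
from h import *
plan([]);s=ctrl.observe()
R0=q2r(s["tcp_rot"])
for h in (6,12,18,24,27): print(h,R0.inv().apply([0,0,h]).round(1))
E
```

```text
t 7.08 pos [535.  287.1  46. ] x [ 0.11  -0.632 -0.767] z [0.986 0.167 0.003] j [ 0.6   0.75  1.38 -0.63  1.39  0.68] F [-8.   2.5  7.2] w 10.7
6 [-4.6 -3.8  0. ]
12 [-9.2 -7.7  0. ]
18 [-13.8 -11.5   0.1]
24 [-18.4 -15.4   0.1]
27 [-20.7 -17.3   0.1]
```

Call:
apply_moves([
  [[0,0,0],[-2.3,-1.9,0],5],
  [[0,0,0],[-4.6,-3.8,0],5],
  [[0,0,0],[-6.9,-5.8,0],5],
  [[0,0,0],[-9.2,-7.7,0],5],
  [[0,0,0],[-11.5,-9.6,0],5],
  [[0,0,0],[-13.8,-11.5,0],5],
  [[0,0,0],[-16,-13.4,0],5],
  [[0,0,0],[-16,-13.4,0],5],
])

```text
t: 7.75
tool_pos: [534.9, 287.0, 67.5]
tcp_rot: [0.684, -0.296, 0.641, -0.185]
force: [0.2, -1.2, -5.0]
width: 0.125
```

```bash
python3 - <<'E'
from h import *
plan([])
p=ctrl.snapshot("side");im=p["pixels"]
cv2.imwrite(f"pics/side6.png",cv2.resize(im[150:330,200:400],None,fx=4,fy=3.3,interpolation=cv2.INTER_NEAREST))
p=ctrl.snapshot("top");im=p["pixels"]
cv2.imwrite(f"pics/top6.png",cv2.resize(im[160:300,240:400],None,fx=4,fy=3.3,interpolation=cv2.INTER_NEAREST))
c=cloud(p);hsv=cv2.cvtColor(im,cv2.COLOR_BGR2HSV);o=(hsv[...,0]>8)&(hsv[...,0]<22)&(hsv[...,1]>150)&(np.hypot(c[...,0]-542,c[...,1]-242)<50)
print("block top z",np.median(c[o][:,2]))
E
```

```text
t 7.75 pos [534.9 287.   67.5] x [ 0.11  -0.632 -0.767] z [0.986 0.167 0.003] j [ 0.6   0.71  1.38 -0.63  1.42  0.66] F [ 0.2 -1.2 -5. ] w 10.6
block top z 171.22520161224452
```

View pics/side6.png

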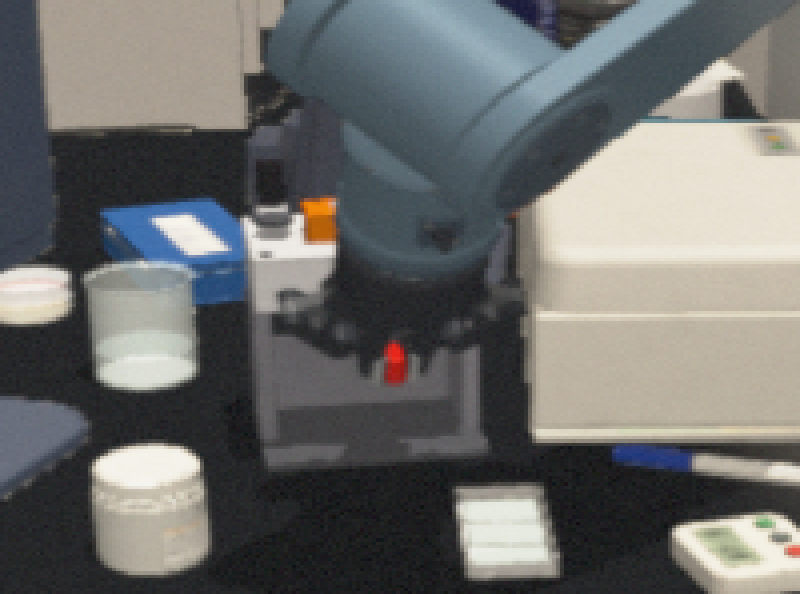

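View pics/top6.png

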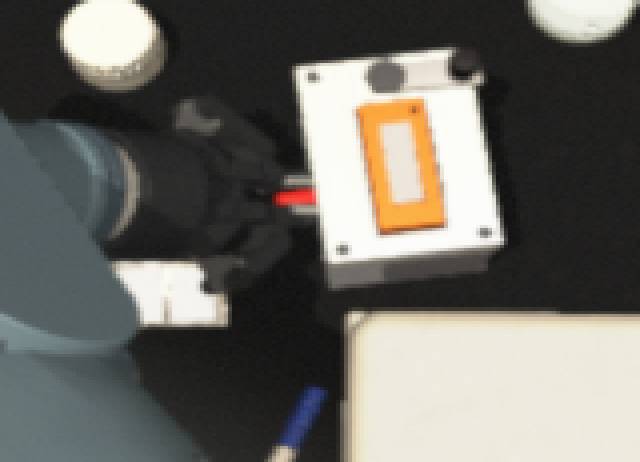

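Call:
apply_moves([
  [[0,0,0],[-1.5,-1.3,0],5],
  [[0,0,0],[-2.5,-2,0],5],
  [[0,0,0],[-3.2,-2.6,0],5],
  [[0,0,0],[-3.2,-2.6,0],5],
  [[0,0,0],[-3.2,-2.6,0],5],
])

```text
t: 8.27
tool_pos: [534.8, 287.0, 70.2]
tcp_rot: [0.684, -0.296, 0.641, -0.184]
force: [5.0, -1.2, -14.9]
width: 0.123
```

```bash
python3 - <<'E'
from h import *
plan([])
p=ctrl.snapshot("top");im=p["pixels"]
c=cloud(p);hsv=cv2.cvtColor(im,cv2.COLOR_BGR2HSV);o=(hsv[...,0]>8)&(hsv[...,0]<22)&(hsv[...,1]>150)&(np.hypot(c[...,0]-542,c[...,1]-242)<50)
print("block top z",np.median(c[o][:,2]))
E
```

```text
t 8.27 pos [534.8 287.   70.2] x [ 0.109 -0.631 -0.768] z [0.986 0.168 0.003] j [ 0.6   0.71  1.38 -0.63  1.42  0.65] F [  5.   -1.2 -14.9] w 10.5
block top z 173.9912371988305
```

Call:
apply_moves([
  [[0,0,0],[0,0,0],45],
  [[0,0,0],[0,0,0],45],
  [[0,0,0],[0,0,0],45],
  [[0,0,0],[0,0,0],45],
  [[0,0,0],[0,0,0],45],
  [[0,0,0],[-20,0,0],45],
  [[0,0,0],[-45,0,0],45],
  [[0,0,0],[-80,0,0],45],
  [[0,0,0],[-110,-5,0],45],
  [[0,0,0],[-110,-5,0],45],
])

```text
t: 9.15
tool_pos: [525.3, 357.3, 164.9]
tcp_rot: [0.688, -0.293, 0.638, -0.183]
force: [1.4, 0.0, 0.3]
width: 0.527
```

```bash
python3 - <<'E'
from h import *
p=ctrl.snapshot("top");im=p["pixels"]
cv2.imwrite(f"pics/top7.png",cv2.resize(im[160:300,240:400],None,fx=4,fy=3.3,interpolation=cv2.INTER_NEAREST))
c=cloud(p);hsv=cv2.cvtColor(im,cv2.COLOR_BGR2HSV);o=(hsv[...,0]>8)&(hsv[...,0]<22)&(hsv[...,1]>150)&(np.hypot(c[...,0]-542,c[...,1]-242)<50)
m=o|((np.hypot(c[...,0]-542,c[...,1]-242)<15))
print("block top z",np.median(c[o][:,2]),rect(p,m,173))
sx=SR.apply([1,0,0]);T=tool([0,0,-1],-sx)
plan([(T,S(-30,0,260)),(T,S(0,0,230)),(T,S(0,0,152))])
p=ctrl.snapshot("side");cv2.imwrite(f"pics/side7.png",cv2.resize(p["pixels"][150:330,200:400],None,fx=4,fy=3.3,interpolation=cv2.INTER_NEAREST))
E
```

```text
block top z 173.80027887767642 ((540.2470092773438, 242.00735473632812), (79.59093475341797, 32.85878372192383), 9.192496299743652)
t 9.2 pos [524.8 355.6 162.2] x [ 0.116 -0.627 -0.77 ] z [0.985 0.17  0.01 ] j [ 0.69  0.67  1.24 -0.59  1.61  0.61] F [-0.1  0.4 -0.5] w 44.7
turn [-86.1, -30.5, 31.5] shift [-20.9, -128.2, -1.4] world [537.  271.1 260. ]
turn [-86.1, -30.5, 31.5] shift [21.4, -132.2, -1.8] world [542.  241.5 230. ]
turn [-86.1, -30.5, 31.5] shift [81.4, -82.4, -2.6] world [542.  241.5 152. ]
```

View pics/top7.png

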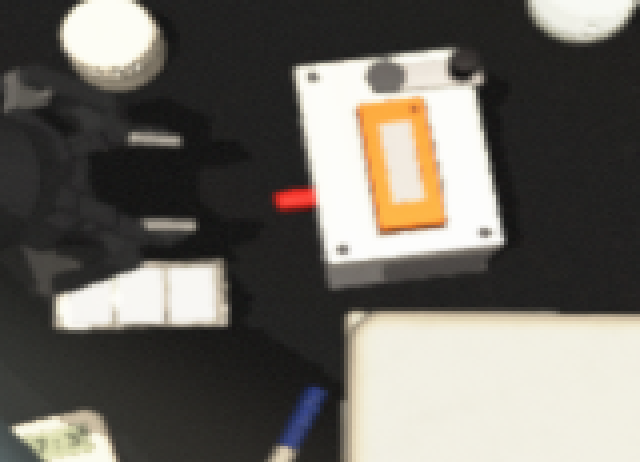

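View pics/side7.png

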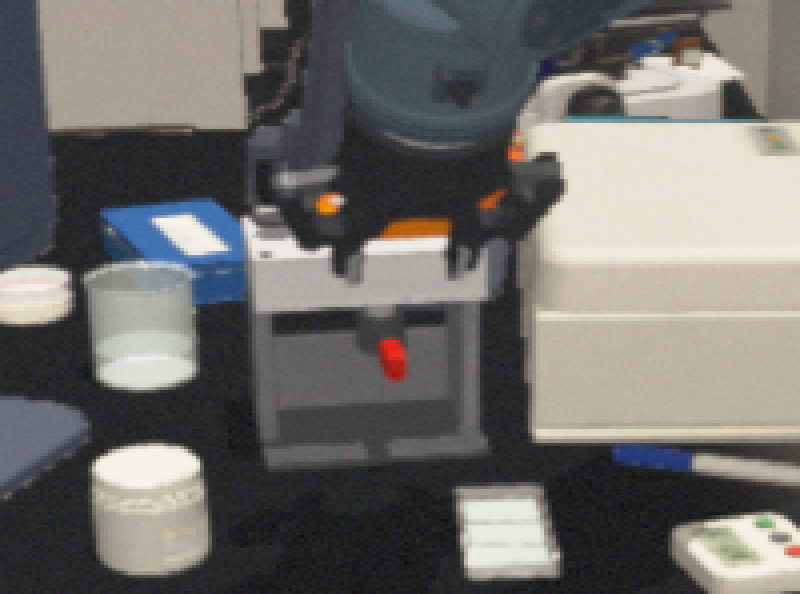

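Call:
apply_moves([
  [[-6,-2.1,2.2],[-25,-20,0],80],
  [[-12,-4.3,4.4],[-50,-45,0],80],
  [[-18,-6.4,6.6],[-50,-75,0],80],
  [[-25,-8.9,9.2],[-45,-100,0],80],
  [[-32,-11.4,11.8],[-35,-120,-1],80],
  [[-39,-13.9,14.4],[-25,-128,-1.4],80],
  [[-46,-16.3,16.9],[-20.9,-128.2,-1.4],80],
  [[-54,-19.2,19.8],[-20.9,-128.2,-1.4],80],
  [[-62,-22,22.7],[-20.9,-128.2,-1.4],80],
  [[-70,-24.8,25.6],[-20.9,-128.2,-1.4],80],
  [[-78,-27.6,28.5],[-20.9,-128.2,-1.4],80],
  [[-86.1,-30.5,31.5],[-20.9,-128.2,-1.4],80],
])

```text
t: 10.25
tool_pos: [535.5, 268.7, 256.5]
tcp_rot: [-0.504, 0.528, -0.502, -0.464]
force: [-0.5, 0.1, -0.2]
width: 0.934
```

```bash
cat > blk.py <<'E'
from h import *
a=np.radians(9.5);sx=np.array([np.sin(a),-np.cos(a),0]);T=tool([0,0,-1],-sx)
C=[541.,242.]
plan([(T,C+[230]),(T,C+[200]),(T,C+[156])])
E
python3 blk.py
```

```text
t 10.25 pos [535.5 268.7 256.5] x [ 0.065 -0.062 -0.996] z [ 0.017  0.998 -0.061] j [ 0.31  0.19  1.54 -0.08  1.36 -1.23] F [-0.5  0.1 -0.2] w 79.7
turn [-10.3, -3.8, 3.5] shift [28.4, -4.1, -24.9] world [541. 242. 230.]
turn [-10.3, -3.8, 3.5] shift [58.3, -2.1, -23.1] world [541. 242. 200.]
turn [-10.3, -3.8, 3.5] shift [102.1, 0.8, -20.4] world [541. 242. 156.]
```

Call:
apply_moves([
  [[-5,-1.9,1.7],[0,-4,-12],80],
  [[-10.3,-3.8,3.5],[14,-4,-25],80],
  [[-10.3,-3.8,3.5],[28.4,-4.1,-24.9],80],
  [[-10.3,-3.8,3.5],[40,-3,-24],80],
  [[-10.3,-3.8,3.5],[40,-3,-24],80],
  [[-10.3,-3.8,3.5],[40,-3,-24],80],
])

```text
t: 10.75
tool_pos: [539.4, 242.1, 216.7]
tcp_rot: [0.456, -0.539, 0.458, 0.54]
force: [1.0, 0.1, 0.3]
width: 0.937
```

```bash
python3 blk.py; python3 - <<'E'
from h import *
for n in("top","side"):
    p=ctrl.snapshot(n);im=p["pixels"]
    cv2.imwrite(f"pics/{n}8.png",cv2.resize(im[160:300,240:400] if n=="top" else im[150:330,200:400],None,fx=4,fy=3.3,interpolation=cv2.INTER_NEAREST))
E
```

```text
t 10.75 pos [539.4 242.1 216.7] x [-0.004 -0.001 -1.   ] z [-0.164  0.987 -0.001] j [ 0.22  0.23  1.58 -0.    1.34 -1.51] F [1.  0.1 0.3] w 80.0
turn [-0.1, -0.0, -0.2] shift [-13.3, -1.5, -0.3] world [541. 242. 230.]
turn [-0.1, -0.0, -0.2] shift [16.7, -1.6, -0.3] world [541. 242. 200.]
turn [-0.1, -0.0, -0.2] shift [60.7, -1.8, -0.3] world [541. 242. 156.]
```

View pics/side8.png

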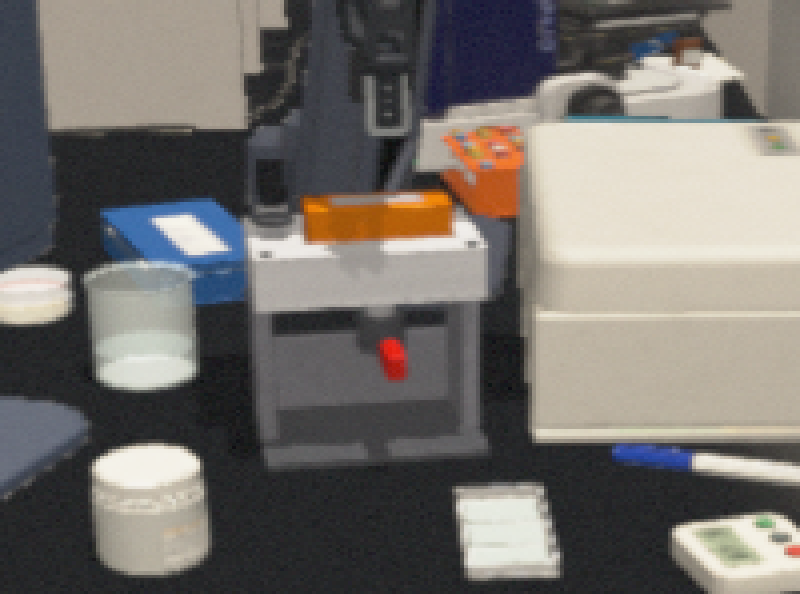

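View pics/top8.png

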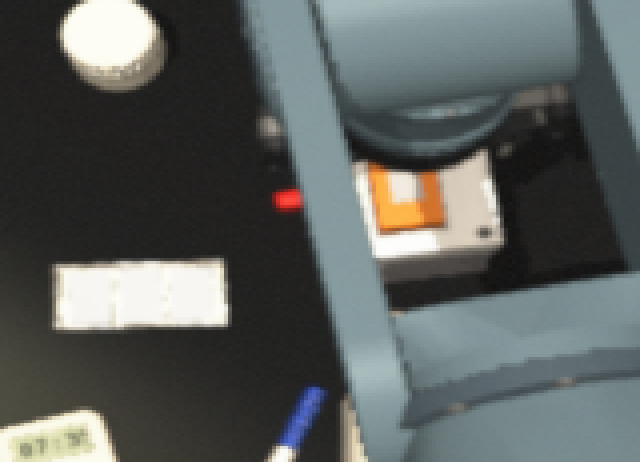

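Call:
apply_moves([
  [[0,0,0],[15,-1,0],60],
  [[0,0,0],[30,-1.5,0],55],
  [[0,0,0],[45,-1.8,0],52],
  [[0,0,0],[55,-1.8,-0.3],52],
  [[0,0,0],[62.5,-1.8,-0.3],52],
  [[0,0,0],[62.5,-1.8,-0.3],52],
  [[0,0,0],[62.5,-1.8,-0.3],52],
])

```text
t: 11.43
tool_pos: [542.4, 243.0, 156.5]
tcp_rot: [-0.457, 0.54, -0.457, -0.54]
force: [0.2, -0.1, -0.2]
width: 0.608
```

```bash
python3 blk.py; python3 - <<'E'
from h import *
for n in("side",):
    p=ctrl.snapshot(n);im=p["pixels"]
    cv2.imwrite(f"pics/{n}9.png",cv2.resize(im[170:270,240:360],None,fx=6.6,fy=6,interpolation=cv2.INTER_NEAREST))
E
```

```text
t 11.43 pos [542.4 243.  156.5] x [ 0. -0. -1.] z [-0.165  0.986 -0.   ] j [ 0.22  0.3   1.62 -0.    1.22 -1.51] F [ 0.2 -0.1 -0.2] w 51.9
turn [-0.0, -0.0, -0.0] shift [-73.5, 1.6, -0.7] world [541. 242. 230.]
turn [-0.0, -0.0, -0.0] shift [-43.5, 1.6, -0.7] world [541. 242. 200.]
turn [-0.0, -0.0, -0.0] shift [0.5, 1.6, -0.7] world [541. 242. 156.]
```

View pics/side9.png

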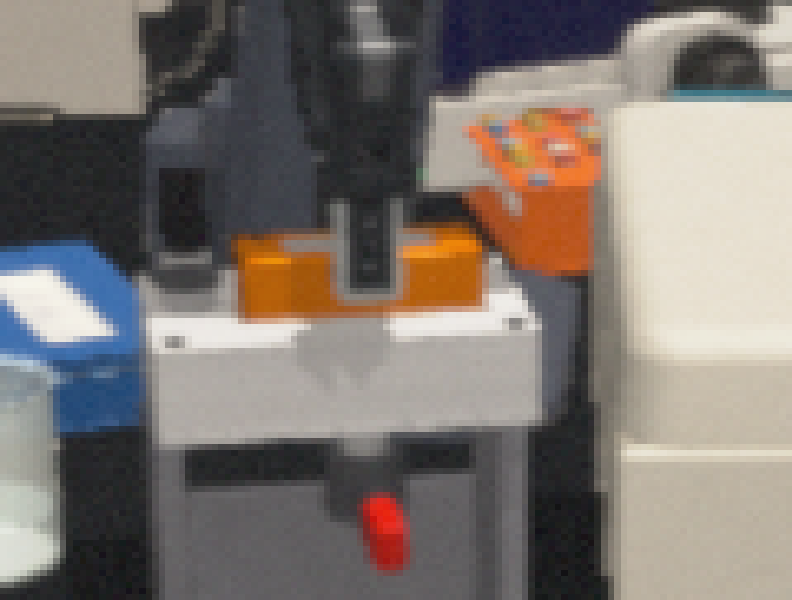

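Call:
apply_moves([
  [[0,0,0],[2.5,0.5,-0.7],52],
  [[0,0,0],[2.5,0.5,-0.7],28],
  [[0,0,0],[2.5,0.5,-0.7],28],
  [[0,0,0],[2.5,0.5,-0.7],28],
  [[0,0,0],[2.5,0.5,-0.7],28],
  [[0,0,0],[2.5,0.5,-0.7],28],
], force=45)

```text
t: 11.98
tool_pos: [542.8, 242.6, 155.2]
tcp_rot: [-0.457, 0.54, -0.456, -0.539]
force: [-1.0, 2.8, 3.8]
width: 0.387
```

```bash
python3 blk.py; python3 - <<'E'
from h import *
for n in("side",):
    p=ctrl.snapshot(n);im=p["pixels"]
    cv2.imwrite(f"pics/{n}10.png",cv2.resize(im[170:270,240:360],None,fx=6.6,fy=6,interpolation=cv2.INTER_NEAREST))
E
```

```text
t 11.98 pos [542.8 242.6 155.2] x [ 0.002  0.001 -1.   ] z [-0.165  0.986  0.   ] j [ 0.22  0.3   1.63  0.    1.22 -1.52] F [-1.   2.8  3.8] w 33.0
turn [0.0, 0.0, 0.1] shift [-74.8, 1.7, -0.3] world [541. 242. 230.]
turn [0.0, 0.0, 0.1] shift [-44.8, 1.8, -0.3] world [541. 242. 200.]
turn [0.0, 0.0, 0.1] shift [-0.8, 1.9, -0.3] world [541. 242. 156.]
```

View pics/side10.png

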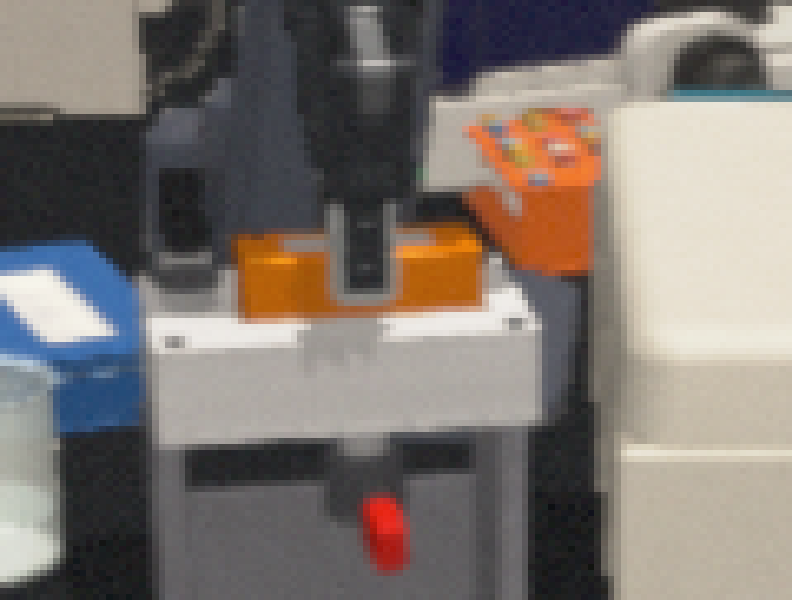

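Call:
apply_moves([
  [[0,0,0],[-4,0,0],28],
  [[0,0,0],[-9,0,0],28],
  [[0,0,0],[-15,0,0],28],
  [[0,0,0],[-22,0,0],28],
  [[0,0,0],[-32,0,0],28],
  [[0,0,0],[-45,0,0],28],
  [[0,0,0],[-58,0,0],28],
  [[0,0,0],[-70,0,0],28],
  [[0,0,0],[-75,0,0],28],
  [[0,0,0],[-75,0,0],28],
], force=60)

```text
t: 12.87
tool_pos: [543.8, 242.9, 232.8]
tcp_rot: [-0.459, 0.541, -0.455, -0.538]
force: [-0.2, 0.3, -1.5]
width: 0.383
```

```bash
python3 - <<'E'
from h import *
for n in("side",):
    p=ctrl.snapshot(n);im=p["pixels"]
    cv2.imwrite(f"pics/{n}11.png",cv2.resize(im[130:270,220:380],None,fx=5,fy=4.2,interpolation=cv2.INTER_NEAREST))
p=pickle.load(open("top0.pkl","rb"))
px=p["pixels"];v,u=np.mgrid[0:480,0:640]
for th in(90,110,140):
    tr=(px.min(-1)>th)&(u>245)&(u<305)&(v>230)&(v<268);print(rect(p,tr,9))
a=np.radians(3.5);tx=np.array([np.cos(a),np.sin(a),0])
T=tool([0,0,-1],tx)
C=[475.,390.2]
plan([(T,C+[230]),(T,C+[60]),(T,C+[13])])
E
```

```text
((474.6225280761719, 389.8538513183594), (47.842594146728516, 101.82331085205078), 3.474571943283081)
((474.5561218261719, 389.8672180175781), (47.33966064453125, 101.72437286376953), 3.532266616821289)
((474.29730224609375, 388.54339599609375), (47.13881301879883, 98.71308898925781), 2.2208642959594727)
t 12.92 pos [543.1 242.7 231.4] x [ 0.004  0.001 -1.   ] z [-0.165  0.986  0.   ] j [ 0.22  0.22  1.56  0.    1.36 -1.52] F [-0.5 -0.8 -1.7] w 32.4
turn [96.0, 0.2, 0.2] shift [1.2, 42.9, 156.7] world [475.  390.2 230. ]
turn [96.0, 0.2, 0.2] shift [171.2, 43.6, 156.7] world [475.  390.2  60. ]
turn [96.0, 0.2, 0.2] shift [218.2, 43.8, 156.7] world [475.  390.2  13. ]
```

View pics/side11.png

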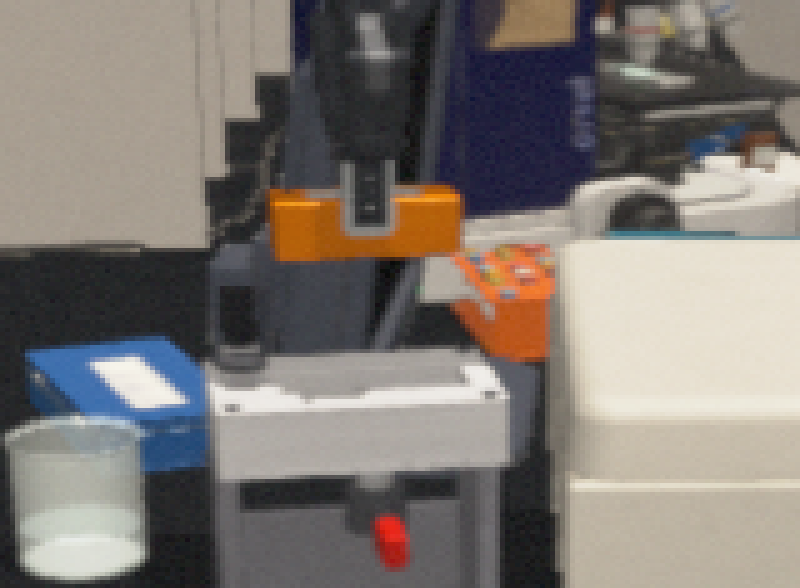

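Call:
apply_moves([
  [[4,0,0],[0,2,8],28],
  [[10,0,0],[0,5,22],28],
  [[16,0,0],[0,9,38],28],
  [[22,0,0],[0,14,56],28],
  [[28,0,0],[0,19,74],28],
  [[34,0,0],[0,24,92],28],
  [[40,0,0],[0,30,110],28],
  [[46,0,0],[0,35,126],28],
  [[52,0,0],[0,39,140],28],
  [[58,0,0],[0,42,150],28],
  [[63,0,0],[0,43,155],28],
  [[67,0,0],[0,43,156],28],
])

```text
t: 13.92
tool_pos: [473.7, 390.3, 230.0]
tcp_rot: [0.68, -0.197, 0.678, 0.197]
force: [-0.5, -0.2, -0.3]
width: 0.382
```

```bash
cat > tr.py <<'E'
from h import *
a=np.radians(3.2);tx=np.array([np.cos(a),np.sin(a),0])
T=tool([0,0,-1],tx)
C=[474.8,389.]
plan([(T,C+[230]),(T,C+[60]),(T,C+[13])])
E
python3 tr.py
```

```text
t 13.92 pos [473.7 390.3 230. ] x [ 0.002  0.    -1.   ] z [0.845 0.535 0.002] j [ 0.5   0.27  1.51 -0.    1.37 -0.07] F [-0.5 -0.2 -0.3] w 32.6
turn [29.1, 0.1, 0.0] shift [-0.0, -1.7, 0.2] world [474.8 389.  230. ]
turn [29.1, 0.1, 0.0] shift [170.0, -1.5, -0.1] world [474.8 389.   60. ]
turn [29.1, 0.1, 0.0] shift [217.0, -1.5, -0.2] world [474.8 389.   13. ]
```

Call:
apply_moves([
  [[6,0,0],[10,-0.5,0],28],
  [[12,0,0],[25,-1,0],28],
  [[18,0,0],[45,-1.6,0],28],
  [[24,0,0],[65,-1.6,0],28],
  [[29,0,0],[88,-1.6,0],28],
  [[29,0,0],[110,-1.6,0],28],
  [[29,0,0],[130,-1.6,0],28],
  [[29,0,0],[145,-1.5,0],28],
  [[29,0,0],[157,-1.5,-0.1],28],
  [[29,0,0],[165,-1.5,-0.1],28],
  [[29,0,0],[165,-1.5,-0.1],28],
  [[29,0,0],[165,-1.5,-0.1],28],
])

```text
t: 14.92
tool_pos: [474.7, 389.0, 64.8]
tcp_rot: [0.707, -0.021, 0.706, 0.021]
force: [0.5, 0.2, -0.5]
width: 0.377
```

```bash
python3 tr.py; python3 - <<'E'
from h import *
for n in("side","top"):
    p=ctrl.snapshot(n);im=p["pixels"];pickle.dump(p,open(n+"12.pkl","wb"))
    cv2.imwrite(f"pics/{n}12.png",cv2.resize(im[240:340,260:380] if n=="side" else im[200:300,220:340],None,fx=6.6,fy=6,interpolation=cv2.INTER_NEAREST))
E
```

```text
t 14.92 pos [474.7 389.   64.8] x [ 0.002 -0.    -1.   ] z [0.998 0.058 0.002] j [ 0.49  0.46  1.62 -0.    1.07  0.44] F [ 0.5  0.2 -0.5] w 32.2
turn [0.1, 0.1, 0.0] shift [-165.2, -0.0, 0.4] world [474.8 389.  230. ]
turn [0.1, 0.1, 0.0] shift [4.8, 0.0, 0.1] world [474.8 389.   60. ]
turn [0.1, 0.1, 0.0] shift [51.8, 0.0, -0.0] world [474.8 389.   13. ]
```

View pics/side12.png

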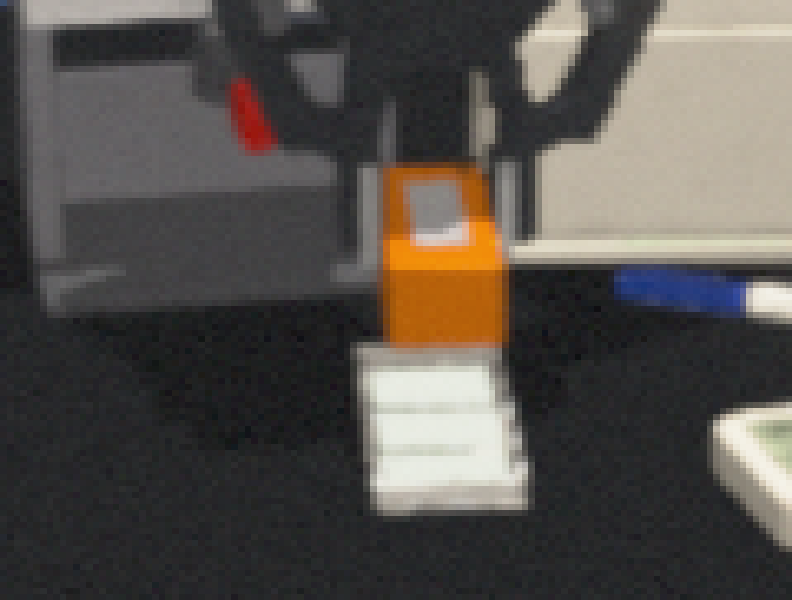

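View pics/top12.png

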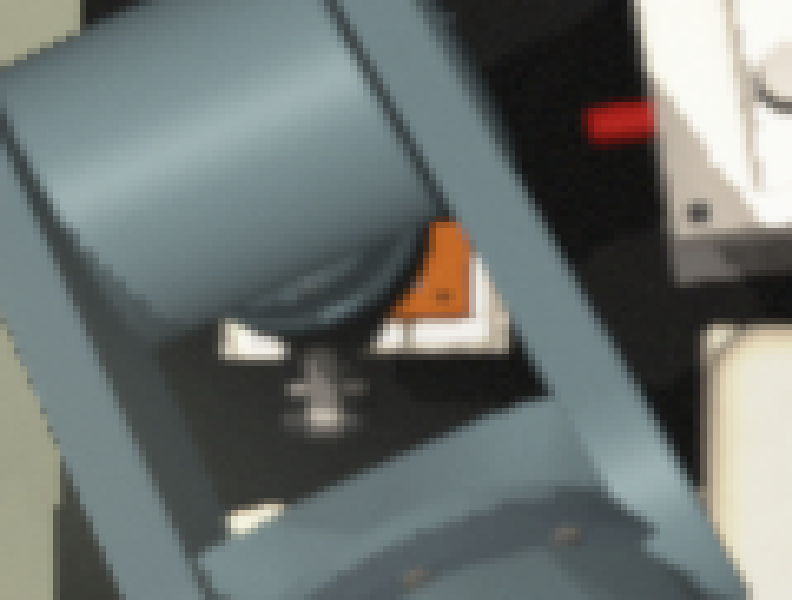

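```bash
python3 - <<'E'
from h import *
s=pickle.load(open("side12.pkl","rb"));t=pickle.load(open("top12.pkl","rb"))
f=lambda x,y,a,b:[a+x/6.6-.5,b+y/6-.5]
print("side top-front",ray(s,[f(384,268,260,240),f(508,268,260,240)],83).round(1))
print("side bot-front",ray(s,[f(384,345,260,240),f(506,345,260,240)],53).round(1))
print("top corner (-y,-x)",ray(t,[f(470,318,220,200)],83).round(1))
print("tray front wall outer bottom corners z0",ray(s,[f(382,515,260,240),f(528,510,260,240)],0).round(1))
print("tray corner top z10 (-y,-x)",ray(t,[f(510,354,220,200)],10).round(1))
print("tray corner top z10 (+y,-x)",ray(t,[f(218,360,220,200)],10).round(1))
c=cloud(t);print("ztop",c[200+300//6,220+440//6].round(1))
E
```

```text
side top-front [[490.9 430.2  83. ]
 [454.9 431.1  83. ]]
side bot-front [[491.2 425.5  53. ]
 [455.2 426.3  53. ]]
top corner (-y,-x) [[459.1 346.1  83. ]]
tray front wall outer bottom corners z0 [[492.3 443.2   0. ]
 [449.  440.9   0. ]]
tray corner top z10 (-y,-x) [[452.8 336.7  10. ]]
tray corner top z10 (+y,-x) [[448.  440.2  10. ]]
ztop [473.5 346.8   0.9]
```

Call:
apply_moves([
  [[0,0,0],[8,1,-0.5],28],
  [[0,0,0],[18,1,-0.5],28],
  [[0,0,0],[28,1,-0.5],28],
  [[0,0,0],[36,1,-0.5],28],
  [[0,0,0],[42,1,-0.5],28],
  [[0,0,0],[45,1,-0.5],28],
  [[0,0,0],[45,1,-0.5],28],
])

```text
t: 15.6
tool_pos: [474.4, 390.0, 19.7]
tcp_rot: [0.707, -0.021, 0.706, 0.021]
force: [0.1, -0.7, -1.8]
width: 0.379
```

```bash
python3 tr.py; python3 - <<'E'
from h import *
for n in("side",):
    p=ctrl.snapshot(n);im=p["pixels"]
    cv2.imwrite(f"pics/{n}13.png",cv2.resize(im[260:335,280:370],None,fx=8.8,fy=8,interpolation=cv2.INTER_NEAREST))
E
```

```text
t 15.6 pos [474.4 390.   19.7] x [ 0.002  0.    -1.   ] z [0.998 0.058 0.002] j [ 0.5   0.52  1.63 -0.    0.99  0.44] F [ 0.1 -0.7 -1.8] w 32.3
turn [0.1, 0.1, 0.0] shift [-210.3, -1.0, 0.7] world [474.8 389.  230. ]
turn [0.1, 0.1, 0.0] shift [-40.3, -1.0, 0.4] world [474.8 389.   60. ]
turn [0.1, 0.1, 0.0] shift [6.7, -1.0, 0.3] world [474.8 389.   13. ]
```

View pics/side13.png

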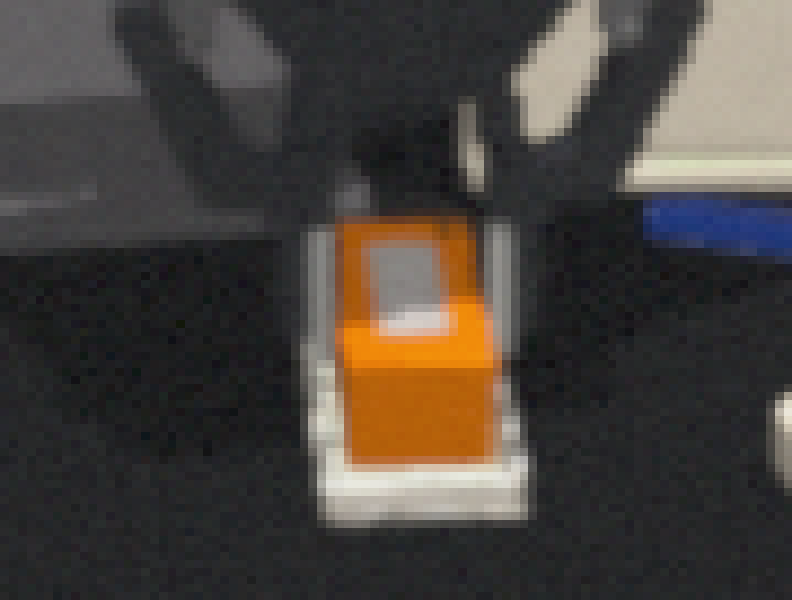

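Call:
apply_moves([
  [[0,0,0],[1.5,0,0],28],
  [[0,0,0],[3,0,0],28],
  [[0,0,0],[4,0,0],28],
  [[0,0,0],[5,0,0],28],
  [[0,0,0],[5,0,0],28],
])

```text
t: 16.07
tool_pos: [474.8, 390.3, 15.4]
tcp_rot: [0.708, -0.02, 0.706, 0.021]
force: [-0.1, -0.1, -0.5]
width: 0.381
```

Call:
apply_moves([
  [[0,0,0],[0.7,0,0],28],
  [[0,0,0],[1.3,0,0],28],
  [[0,0,0],[1.3,0,0],28],
])

```text
t: 16.32
tool_pos: [475.0, 390.4, 14.6]
tcp_rot: [0.708, -0.02, 0.706, 0.021]
force: [-1.8, -0.6, 2.9]
width: 0.381
```

Call:
apply_moves([
  [[0,0,0],[0.6,0,0],28],
  [[0,0,0],[0.6,0,0],28],
])

```text
t: 16.48
tool_pos: [475.0, 390.4, 14.6]
tcp_rot: [0.708, -0.02, 0.706, 0.021]
force: [-2.8, -2.1, 6.0]
width: 0.381
```

```bash
python3 - <<'E'
from h import *
plan([])
for n in("side",):
    p=ctrl.snapshot(n);im=p["pixels"]
    cv2.imwrite(f"pics/{n}14.png",cv2.resize(im[260:335,280:370],None,fx=8.8,fy=8,interpolation=cv2.INTER_NEAREST))
E
```

```text
t 16.48 pos [475.  390.4  14.6] x [ 0.003  0.001 -1.   ] z [0.998 0.058 0.003] j [ 0.5   0.53  1.63 -0.    0.98  0.44] F [-2.8 -2.1  6. ] w 32.5
```

View pics/side14.png

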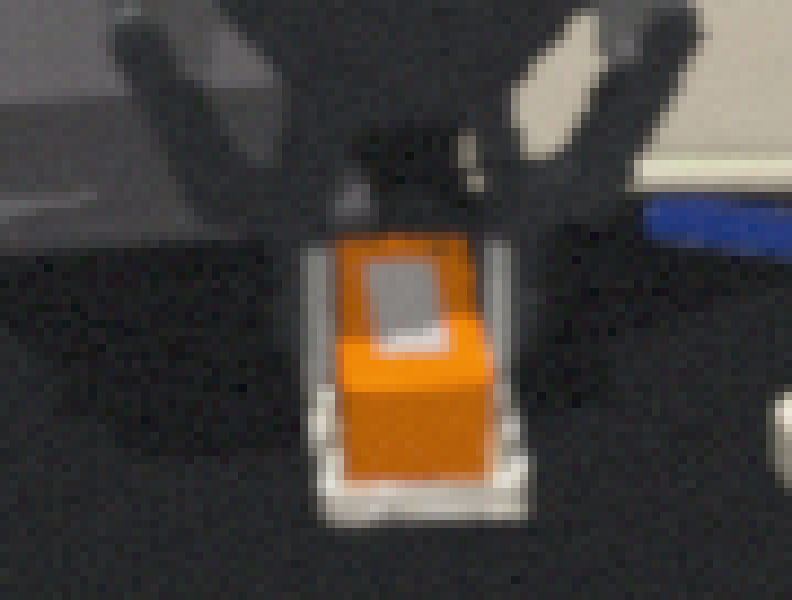

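Call:
apply_moves([
  [[0,0,0],[0,0,0],38],
  [[0,0,0],[0,0,0],45],
  [[0,0,0],[0,0,0],55],
  [[0,0,0],[0,0,0],55],
  [[0,0,0],[0,0,0],55],
  [[0,0,0],[-10,0,0],55],
  [[0,0,0],[-25,0,0],55],
  [[0,0,0],[-50,0,0],55],
  [[0,0,0],[-90,0,0],55],
  [[0,0,0],[-130,0,0],55],
  [[0,0,0],[-170,0,0],55],
  [[0,0,0],[-170,0,0],55],
])

```text
t: 17.53
tool_pos: [479.0, 393.0, 195.5]
tcp_rot: [0.713, -0.018, 0.701, 0.023]
force: [1.3, 0.9, 0.5]
width: 0.643
```

```bash
sed -i 's/g=S(-55,0,57)/g=S(-55,0,82)/' pad.py; python3 pad.py; python3 - <<'E'
from h import *
for n in("side","top"):
    p=ctrl.snapshot(n);im=p["pixels"]
    cv2.imwrite(f"pics/{n}15.png",cv2.resize(im[150:330,240:380] if n=="side" else im[180:300,220:380],None,fx=5 if n=="top" else 4,fy=5 if n=="top" else 3.3,interpolation=cv2.INTER_NEAREST))
E
```

```text
t 17.53 pos [479.  393.  195.5] x [ 0.017  0.008 -1.   ] z [0.998 0.059 0.018] j [ 0.5   0.3   1.54 -0.    1.29  0.44] F [1.3 0.9 0.5] w 54.9
turn [-6.3, -1.2, -40.3] shift [-15.4, 17.6, 35.4] world [513.1 412.6 211.7]
turn [-6.3, -1.2, -40.3] shift [59.5, -55.3, 42.0] world [525.2 340.7 136.4]
turn [-6.3, -1.2, -40.3] shift [128.1, -113.3, 47.1] world [534.9 283.7  67.4]
```

View pics/side15.png

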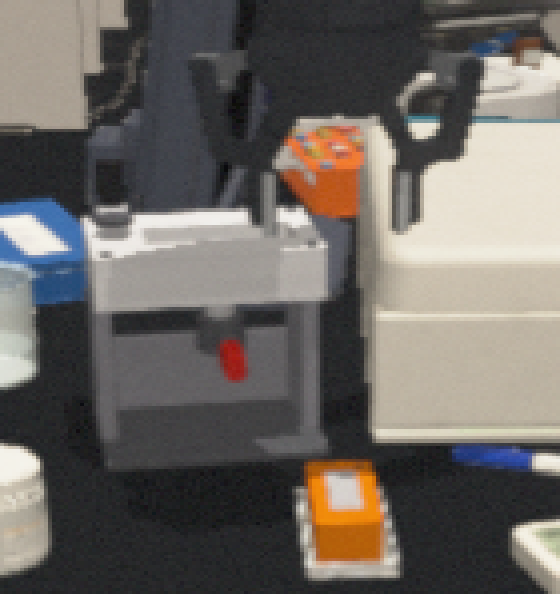

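View pics/top15.png

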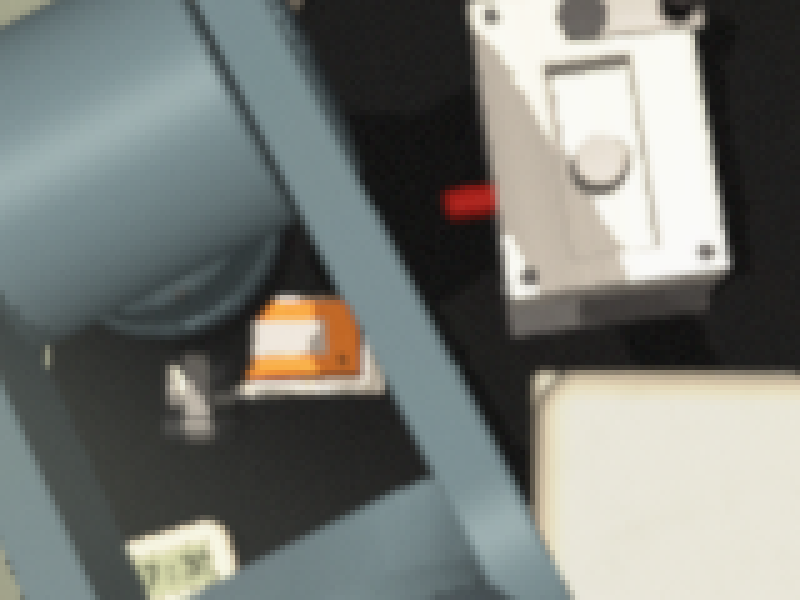

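Call:
apply_moves([
  [[-1,0,-6.5],[-15,8,10],45],
  [[-2,-0.4,-13.5],[-15,15,22],45],
  [[-3,-0.6,-20],[-15,17.6,35.4],45],
  [[-4,-0.8,-27],[-15,17.6,35.4],45],
  [[-5.2,-1,-34],[-5,7,36],45],
  [[-6.3,-1.2,-40.3],[20,-17,39],45],
  [[-6.3,-1.2,-40.3],[59.5,-55.3,42],45],
  [[-6.3,-1.2,-40.3],[59.5,-55.3,42],45],
  [[-6.3,-1.2,-40.3],[59.5,-55.3,42],45],
  [[-6.3,-1.2,-40.3],[59.5,-55.3,42],45],
])

```text
t: 18.47
tool_pos: [521.4, 337.9, 128.3]
tcp_rot: [0.678, -0.299, 0.645, -0.186]
force: [0.2, 0.2, 0.8]
width: 0.53
```

```bash
python3 pad.py; python3 - <<'E'
from h import *
for n in("top","side"):
    p=ctrl.snapshot(n);im=p["pixels"]
    if n=="top":
        pickle.dump(p,open("top16.pkl","wb"))
    cv2.imwrite(f"pics/{n}16.png",cv2.resize(im[150:330,240:380] if n=="side" else im[180:300,220:380],None,fx=5 if n=="top" else 4,fy=5 if n=="top" else 3.3,interpolation=cv2.INTER_NEAREST))
E
```

```text
t 18.47 pos [521.4 337.9 128.3] x [ 0.098 -0.638 -0.764] z [ 0.986  0.165 -0.011] j [ 0.67  0.69  1.28 -0.59  1.57  0.63] F [0.2 0.2 0.8] w 45.3
turn [0.3, -0.5, 0.2] shift [-112.1, 3.4, 3.2] world [513.1 412.6 211.7]
turn [0.3, -0.5, 0.2] shift [-7.6, -3.6, 4.2] world [525.2 340.7 136.4]
turn [0.3, -0.5, 0.2] shift [82.4, -3.3, 5.0] world [534.9 283.7  67.4]
```

View pics/side16.png

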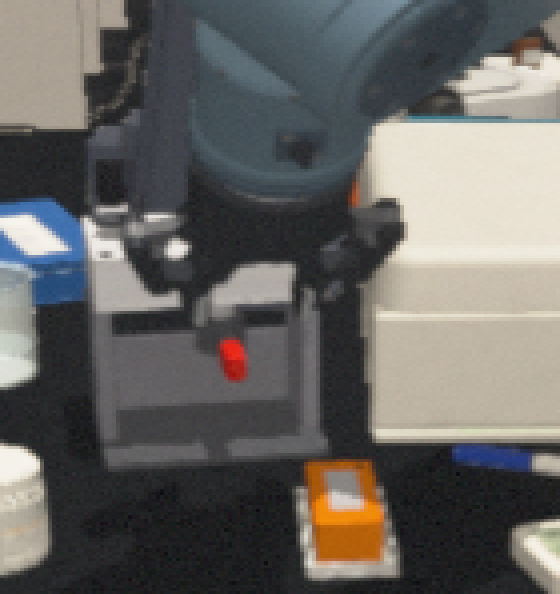

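View pics/top16.png

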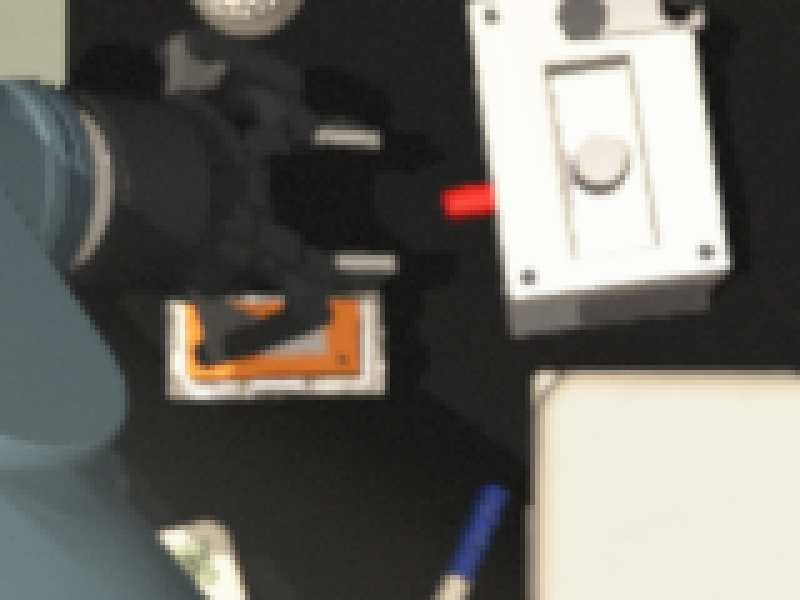

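Call:
apply_moves([
  [[0,0,0],[20,-3.3,4],45],
  [[0,0,0],[40,-3.3,4.5],45],
  [[0,0,0],[58,-3.3,5],45],
  [[0,0,0],[72,-3.3,5],45],
  [[0,0,0],[79,-3.3,5],45],
  [[0,0,0],[79,-3.3,5],45],
  [[0,0,0],[79,-3.3,5],45],
])

```text
t: 19.15
tool_pos: [536.7, 288.5, 73.7]
tcp_rot: [0.681, -0.297, 0.643, -0.185]
force: [1.2, -0.5, 0.7]
width: 0.53
```

Call:
apply_moves([
  [[0,0,0],[0,0,0],5],
  [[0,0,0],[0,0,0],5],
  [[0,0,0],[0,0,0],5],
  [[0,0,0],[0,0,0],5],
  [[0,0,0],[0,0,0],5],
  [[0,0,0],[0,0,0],5],
], force=70)

```text
t: 19.65
tool_pos: [534.6, 289.3, 74.0]
tcp_rot: [0.68, -0.297, 0.644, -0.186]
force: [-9.0, 2.5, 3.6]
width: 0.12
```

```bash
python3 pad.py; python3 - <<'E'
from h import *
s=ctrl.observe()
R0=q2r(s["tcp_rot"])
for h in (-6,-12,-18,-24,-27): print(h,R0.inv().apply([0,0,h]).round(1))
for n in("side",):
    p=ctrl.snapshot(n);im=p["pixels"]
    cv2.imwrite(f"pics/{n}17.png",cv2.resize(im[150:330,240:380],None,fx=4,fy=3.3,interpolation=cv2.INTER_NEAREST))
E
```

```text
t 19.65 pos [534.6 289.3  74. ] x [ 0.101 -0.635 -0.766] z [ 0.986  0.165 -0.007] j [ 0.61  0.71  1.37 -0.62  1.44  0.65] F [-9.   2.5  3.6] w 10.3
turn [0.2, -0.4, 0.0] shift [-185.8, 7.3, -1.9] world [513.1 412.6 211.7]
turn [0.2, -0.4, 0.0] shift [-81.3, -0.1, -1.2] world [525.2 340.7 136.4]
turn [0.2, -0.4, 0.0] shift [8.7, -0.1, -0.6] world [534.9 283.7  67.4]
-6 [4.6 3.9 0. ]
-12 [9.2 7.7 0.1]
-18 [13.8 11.6  0.1]
-24 [18.4 15.4  0.2]
-27 [20.7 17.4  0.2]
```

View pics/side17.png

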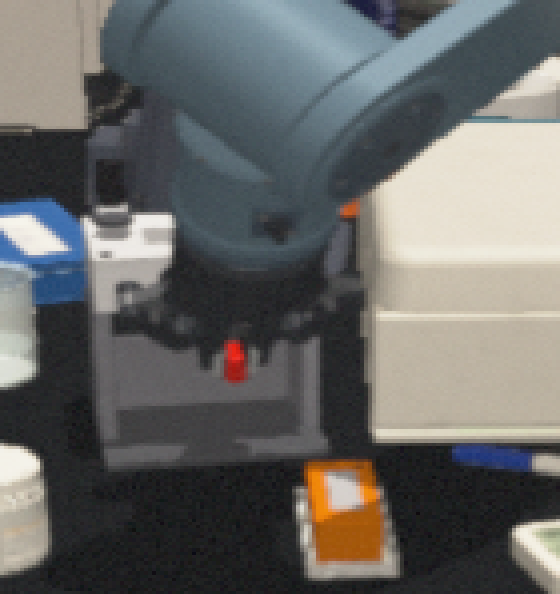

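Gripped (10.3 mm). Pull down.

Call:
apply_moves([
  [[0,0,0],[2.3,1.9,0],5],
  [[0,0,0],[4.6,3.9,0],5],
  [[0,0,0],[6.9,5.8,0],5],
  [[0,0,0],[9.2,7.7,0],5],
  [[0,0,0],[11.5,9.7,0],5],
  [[0,0,0],[13.8,11.6,0],5],
  [[0,0,0],[16.1,13.5,0],5],
  [[0,0,0],[17.6,14.8,0],5],
  [[0,0,0],[19,16,0],5],
  [[0,0,0],[20,16.8,0],5],
  [[0,0,0],[20,16.8,0],5],
])

```text
t: 20.62
tool_pos: [534.6, 289.4, 51.4]
tcp_rot: [0.68, -0.297, 0.644, -0.187]
force: [-7.7, -2.7, 17.3]
width: 0.121
```

```bash
python3 - <<'E'
from h import *
plan([])
for n in("side",):
    p=ctrl.snapshot(n);im=p["pixels"]
    cv2.imwrite(f"pics/{n}18.png",cv2.resize(im[150:330,240:380],None,fx=4,fy=3.3,interpolation=cv2.INTER_NEAREST))
E
```

```text
t 20.62 pos [534.6 289.4  51.4] x [ 0.101 -0.637 -0.764] z [ 0.986  0.164 -0.006] j [ 0.61  0.75  1.37 -0.63  1.41  0.67] F [-7.7 -2.7 17.3] w 10.3
```

View pics/side18.png

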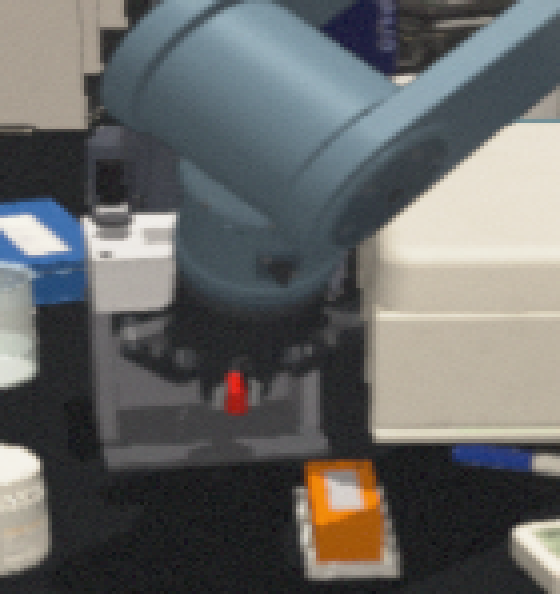

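Call:
apply_moves([
  [[0,0,0],[2,1.7,0],5],
  [[0,0,0],[3.5,2.9,0],5],
  [[0,0,0],[3.5,2.9,0],5],
  [[0,0,0],[3.5,2.9,0],5],
])

```text
t: 21.0
tool_pos: [534.6, 289.4, 51.3]
tcp_rot: [0.68, -0.298, 0.643, -0.189]
force: [-11.1, -2.6, 21.9]
width: 0.115
```

Hard stop reached; open and retreat.

Call:
apply_moves([
  [[0,0,0],[0,0,0],45],
  [[0,0,0],[0,0,0],45],
  [[0,0,0],[0,0,0],45],
  [[0,0,0],[0,0,0],45],
  [[0,0,0],[0,0,0],45],
  [[0,0,0],[-20,0,0],45],
  [[0,0,0],[-45,0,0],45],
  [[0,0,0],[-80,0,0],45],
  [[0,0,0],[-115,0,0],45],
  [[0,0,0],[-150,-20,0],45],
  [[0,0,0],[-150,-50,0],45],
  [[0,0,0],[-150,-70,0],45],
])

```text
t: 22.0
tool_pos: [529.2, 334.2, 214.1]
tcp_rot: [0.682, -0.298, 0.641, -0.188]
force: [0.8, -0.5, -0.0]
width: 0.531
```

```bash
python3 - <<'E'
from h import *
plan([])
for n in("top","side"):
    p=ctrl.snapshot(n);im=p["pixels"];pickle.dump(p,open(n+"19.pkl","wb"))
    cv2.imwrite(f"pics/{n}19.png",cv2.resize(im[150:330,200:400] if n=="side" else im[110:270,210:410],None,fx=4,fy=3.3 if n=="side" else 3.7,interpolation=cv2.INTER_NEAREST))
    for t in ["brown_bottle","white_jar","beaker","paddle","block_center","tray_floor"]: rec(t,p,1)
E
```

```text
t 22.0 pos [529.2 334.2 214.1] x [ 0.107 -0.638 -0.763] z [0.986 0.165 0.   ] j [ 0.66  0.6   1.24 -0.61  1.67  0.55] F [ 0.8 -0.5 -0. ] w 45.4
brown_bottle 0.64 [285.1 349.8  62.9]
white_jar 0.68 [653.4 398.7  62.9]
beaker 0.7 [462.5 384.8   6.2]
paddle 0.44 [541.  249.  118.4]
block_center 0.88 [475.1 385.5  27.9]
tray_floor 0.57 [459.1 379.9   9.4]
brown_bottle 0.78 [276.6 389.6  53. ]
white_jar 0.62 [648.9 430.6  43.8]
beaker 0.86 [691.3 163.8  53.6]
paddle 0.64 [533.9 253.8  64.3]
block_center 0.59 [474.4 416.1  34.1]
tray_floor 0.67 [482.  438.2   4.3]
```

View pics/side19.png

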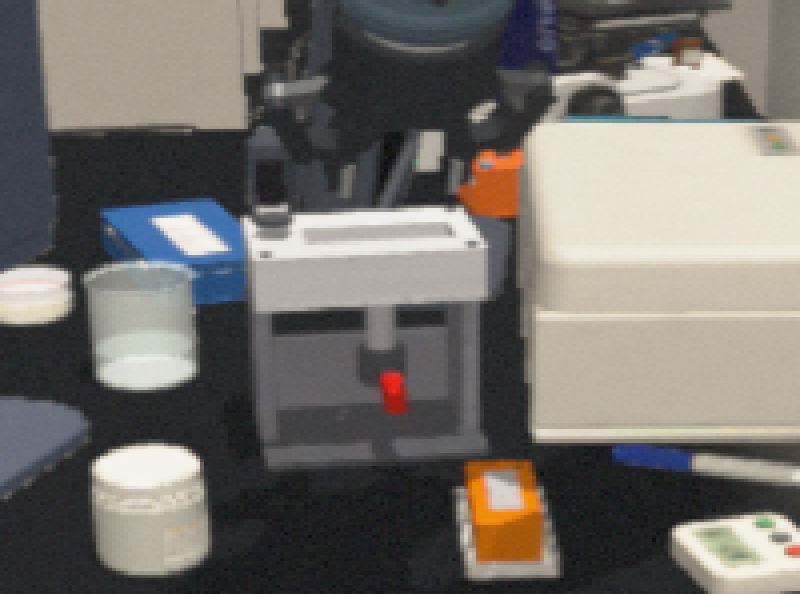

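View pics/top19.png

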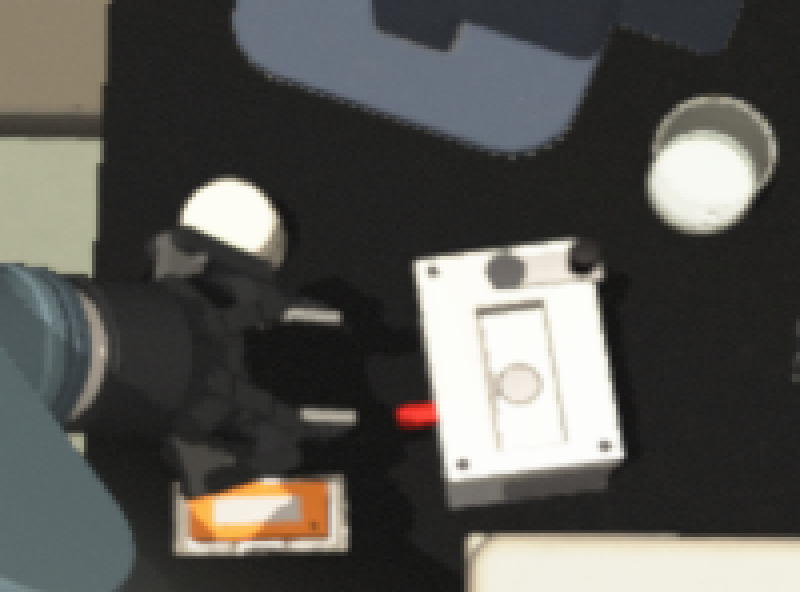

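Call:
apply_moves([
  [[0,0,0],[-40,-20,0],45],
  [[0,0,0],[-60,-40,-40],45],
  [[0,0,0],[-60,-40,-80],45],
  [[0,0,0],[-60,-40,-120],45],
  [[0,0,0],[-60,-40,-160],45],
  [[0,0,0],[-60,-40,-200],45],
  [[0,0,0],[-60,-40,-240],45],
  [[0,0,0],[-60,-40,-240],45],
  [[0,0,0],[-60,-40,-240],45],
])

```text
t: 23.45
tool_pos: [288.8, 302.5, 283.8]
tcp_rot: [0.68, -0.299, 0.642, -0.188]
force: [-0.1, 0.1, 0.1]
width: 0.526
```

```bash
python3 - <<'E'
from h import *
plan([])
v,u=np.mgrid[0:480,0:640]
def redc(p):
    hsv=cv2.cvtColor(p["pixels"],cv2.COLOR_BGR2HSV)
    m=((hsv[...,0]<8)|(hsv[...,0]>172))&(hsv[...,1]>150)&(u>285)&(u<312)&(v>245)&(v<285)
    return m.sum(),u[m].mean(),v[m].mean(),v[m].min(),v[m].max()
for n in("side","top"):
    p=ctrl.snapshot(n);px=p["pixels"];cv2.imwrite(f"pics/{n}20.png",px)
    if n=="side": print("red before",redc(pickle.load(open("side0.pkl","rb"))),"now",redc(p))
    else:
        c=cloud(p)
        hsv=cv2.cvtColor(px,cv2.COLOR_BGR2HSV)
        o=(np.hypot(c[...,0]-475,c[...,1]-390)<48)&(c[...,2]>22)
        print("block",np.median(c[o][:,2]),rect(p,o,32))
        tr=((px.min(-1)>110)|o)&(u>240)&(u<310)&(v>225)&(v<272);print("tray",rect(p,tr,9))
E
```

```text
t 23.45 pos [288.8 302.5 283.8] x [ 0.104 -0.64  -0.762] z [ 0.986  0.165 -0.004] j [ 0.89  0.19  1.65 -0.52  1.79  0.74] F [-0.1  0.1  0.1] w 44.9
red before (np.int64(70), np.float64(298.24285714285713), np.float64(268.5), np.int64(263), np.int64(274)) now (np.int64(71), np.float64(298.16901408450707), np.float64(268.6478873239437), np.int64(263), np.int64(275))
block 32.769039437880906 ((475.1390686035156, 387.5088806152344), (34.79264450073242, 80.7898178100586), 1.72311270236969)
tray ((474.5561218261719, 389.8672180175781), (47.33966064453125, 101.72437286376953), 3.532266616821289)
```

View pics/top20.png

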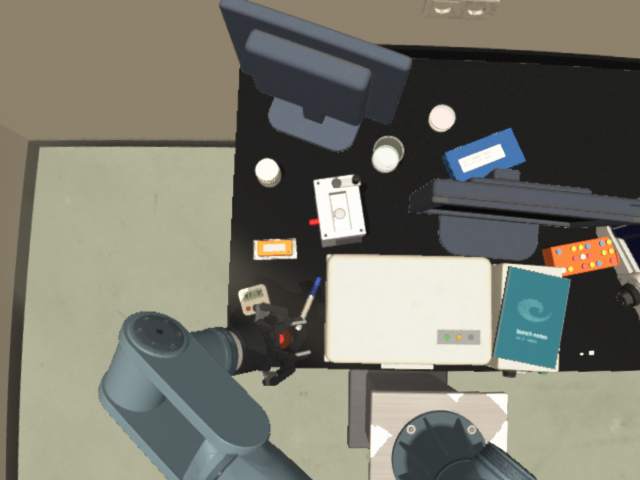

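```bash
python3 - <<'E'
from rig import ctrl
print(ctrl.hand_in())
E
```

```text
the job is handed in; nothing more can be done
None
```

The job is done and handed in at about 23.5 s of the 72 s; no verdict was reported. I swung the bar aside, pushed the rod up by its paddle, and lifted the block out. I set it on the tray floor, released it, and then pulled the rod down again.

Last checks before hand-in:
- **Block:** its top measured 32.8 mm above the worktop (32 expected when seated). It lies flat, metal face up, with its centre about 2.4 mm from the tray's centre.
- **Tray:** measured in the same place as at the start.
- **Rod:** the paddle in the side image is within 0.2 pixel of its starting position. The pull-down stopped after about 22.7 mm of measured travel, against 24 mm going up. The tool did not move any further even when pushed with about 22 N, so I take it to be home.
- **Bar:** the final picture shows it still swung aside.
- **Bystanders:** the beaker and the brown bottle looked unmoved in the side view. The networks' white-jar readings differed by up to about 10 mm from the start. I put that down to their scatter and to the gripper partly hiding the jar, because the final picture shows it where it was.
- **Arm:** raised clear and touching nothing.

The networks' tray, beaker and paddle readings were wrong in several frames, so I relied on the pictures and my own geometry for those.

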